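# Load the lens blow-off carriage from the leaning stack

### The arm

A 7-joint arm with a two-finger parallel gripper is mounted at the origin on the work surface. World frame = base frame: x ahead of the robot, y to its left, z up, the work surface at z = 0. Lengths are in m, angles in rad, forces in N, time in s.
With the tool pointing down it reaches from about 0.425 to 0.875 m from the base axis. Payload 4.7 kg.
Tool frame: the origin (TCP) lies midway between the tips of the shut fingers; the grasp point (between the pads) lies robot.grip_depth behind it (robot.grip_depth is the distance from the TCP to the grasp point, in m); z points along the fingers, y is the line along which they close (so a half turn about z gives the same grasp; the last joint's range is limited). The gripper opens to 87 mm and grips with 3 to 60 N. Pads are 19 mm wide; open, the fingers measure 117 mm over their backs; the gripper's body (75 mm by 190 mm) begins 51 mm behind the grasp point.
Start: joints at [-1.141, 0.321, -0.07, 1.45, 0.023, 1.371, -0.057], TCP at [0.263, 0.595, 0.223] pointing down, gripper open.
Joint ranges: [-2.86, 2.86], [-0.3, 2.09], [-1.38, 1.24], [0.06, 2.45], [-1.56, 4.7], [0.09, 2.05], [-2.69, 2.69]. Speed limits (rad/s): [2.57, 2.57, 3.14, 3.14, 3.14, 3.14, 3.14].

### API

Orientations are given as [roll, pitch, yaw] about the fixed x, y, z axes, in that order (R = Rz(yaw) Ry(pitch) Rx(roll)).
In Python, from rig import status, optics, order, find_in, robot gives the robot as it stands.
- The arm moves only by the shell command python3 -m pendant 'ROWS' [FORCE]. ROWS is JSON, one flat list of numbers, 7 for each row, row after row: the turn, a rotation vector about the tool's x, y, z normalised to -1 to 1, where 1 is 90 degrees, then the shift along the tool's x, y, z normalised to -1 to 1, where 1 is 25 cm, then the gripper's target within -1 to 1 (fully open at 1, half-way at 0, shut at -1). In form: [wx, wy, wz, tx, ty, tz, grip, wx, wy, wz, tx, ty, tz, grip, ...]. A call has 1 to 5 rows; each row is the pose to reach, as a shift and turn from the pose commanded when the call began, along the tool's axes at that moment; what a row does not reach only later rows make up. A row lasts 1/10 s, in which the tool goes at most 50 mm and 8.59 degrees, less where a joint would pass 70% of its speed; a pose out of reach is approached as far as the arm can. A call with a number of a shift or a turn outside -1 to 1 is refused whole. A call with a gripper value outside its range is refused whole. The fingers move at their own pace and stop on an object; FORCE is the grip in N (left out, the last holds). Time passes only in rows, so rows that repeat a pose let the fingers close. It gives the time, the measured TCP pose, the force, the opening and the grip force at its end, in the units of the state.
- status.get_state(): the state, without advancing time (a new reading comes with each control period).
- optics.grab_frame(name): name is "scene" or "top" or "wrist"; returns a dict with "img" (480x640x3 uint8, blue, green, red), "fx", "fy", "cx", "cy" (pixels), "extrinsics" (4x4, takes a point from camera to world coordinates). Camera axes: x right, y down, z forward; pixel columns grow to the right and rows downward; lengths in m; the calibration is good to about 2 mm. The wrist camera is an equidistant fisheye: a pixel r from the principal point sees the ray r / f radians off the axis. A picture is of the moment at which its call begins. There is no depth.
- order.finish_job(): hands the job in; it is judged then, once.
Trained networks look in a picture, given as the dict that the camera call returned (one of the last four; its "shot" number tells which), for a name from the list of things; names that differ only in an ending like _2 or _b are one class to them, and where a whole thing is asked for, a point or a joint stands for the part that bears it (a point fixed in the world has none). Each returns a list of dicts, best first, with "conf" (0 to 1); they miss things now and then, are a little off and sometimes report something else, mostly with a low value. They report only what shows in the picture. A call takes as long as a camera call. They do not tell look-alikes from the thing itself.
- find_in(picture, name): "location" ([x, y, z] in m, in world coordinates, good to about 4 mm: the middle of the surface that is visible of it).
The state is a dict: "t": time; "q": joint angles; "joint_velocities": joint speeds; "tau": joint torques, N m; "position": TCP position; "eef_rot": TCP orientation; "ft_force": force on the tool from outside, world axes, zero at the start; "moment": the same for the moment, N m; "width": finger opening in m; "grasp_force": force on a finger pad.
Only numpy, scipy, OpenCV 4.12 (cv2) and the standard library are available. Lean on these libraries where they do the work, as an engineer would, in place of code of your own. Each camera call takes 0.05 s, during which the arm holds its last target. There are 200 camera calls.

### The job

Shut the air valve, slide the carriage all the way out to its loading stop, and put the carton that was left on it into the grey job tray. Then draw every lens plate that has a grip tab out of the leaning stack and lean it against the carriage's backboard, feet on its floor and roughly centred, keeping all plates from toppling and leaving the plain plates leaning in the rack. Finally slide the carriage fully home in front of the air bar, open the valve fully again, and leave the bystanding bottle, cup and jar alone.

Things in the scene. Friction and masses are not known exactly. Their poses are not given: they have to be found in the camera images.
- valve (a joint): Quarter-turn valve handle, turning on a vertical axis. 0 rad = shut (handle across the pipe, pointing along the station's -y, stop), 1.571 = fully open (along the pipe, pointing along the station's -x, towards the robot, stop); grows clockwise seen from above. Starts more or less open. Stays where left; needs about 0.12 N m.
- valve_grip (a point): Grip point on the valve handle, at mid-height, 65 mm from the hinge axis; moves with it. The handle is a black bar 14 mm wide, 22 high, reaching from the axis to 95 mm; its top is 102 mm above the table. Axes turn with the handle: its -y points from the hinge along the handle outwards.
- valve_hinge (a point): Point on the valve's vertical hinge axis at the handle's mid-height, 91 mm above the table. Axes are the station's.
- carriage (a joint): Carriage slide, m. 0 = home stop (in front of the air bar, at the robot's left), 0.17 = loading stop; grows along the station's -y (towards the robot's right). Friction about 2 N plus slight damping; stays where left. Starts within 25 mm of home.
- carriage_bed (a point): Point on the carriage floor (24 mm above the table), midway across, on the line where the face of its backboard meets the floor. x points away from the backboard, y along the slide (towards home), z up. The backboard is 150 mm wide and 105 long, and leans 0.21 rad back towards -x (the robot). The floor, 150 mm wide, reaches to x = +75 mm, where a lip stands 9 mm high; its sides are open.
- carriage_post (a point): Grip point on the carriage's black upright round post, 20 mm diameter, 85 mm tall from the carriage floor; the point is 20 mm below its top, 89 mm above the table, at x = 15, y = -125 mm of the carriage floor's point. Pinch or push it to slide the carriage. Axes as the carriage floor's.
- rack_foot (a point): Point on the storage rack's floor (12 mm above the table), midway across, where the face of its backboard meets the floor; x points away from the backboard, z up. The backboard is 170 mm wide, 105 long, and leans 0.21 rad back towards -x. The stack of plates leans on it; floor lip at x = 80 mm.
- plate1_tab (a point): Point in the grip tab of a lens carrier plate, 26 mm above the slab's top edge, 146 above the plate's foot, 18 below the tab's tip. The tab, 28 wide (y), 44 high, 8 thick (x), rises 42 mm to the -y side of the middle; tabs are staggered, each standing free above all slabs. Axes are the plate's: z up the plate, x its face normal, away from the backboard. May be absent.
- plate2_tab (a point): Point in the grip tab of a lens carrier plate, 26 mm above the slab's top edge, 146 above the plate's foot, 18 below the tab's tip. The tab, 28 wide (y), 44 high, 8 thick (x), rises in the middle; tabs are staggered, each standing free above all slabs. Axes are the plate's: z up the plate, x its face normal, away from the backboard. May be absent.
- plate3_tab (a point): Point in the grip tab of a lens carrier plate, 26 mm above the slab's top edge, 146 above the plate's foot, 18 below the tab's tip. The tab, 28 wide (y), 44 high, 8 thick (x), rises 42 mm to the +y side of the middle; tabs are staggered, each standing free above all slabs. Axes are the plate's: z up the plate, x its face normal, away from the backboard. May be absent.
- plate1_mid (a point): Middle of the slab of that lens plate, 60 mm above its foot: white plastic, 130 wide (y) x 120 high (z) x 8 thick (x), about 150 g, six lenses on the +x face. Plates lean face to face, in varying order; beside gaps they lean further back (0.2 to 0.5 rad). Drawn along its own z a plate slides out freely, even from between others. May be absent.
- plate2_mid (a point): Middle of the slab of that lens plate, 60 mm above its foot: white plastic, 130 wide (y) x 120 high (z) x 8 thick (x), about 150 g, six lenses on the +x face. Plates lean face to face, in varying order; beside gaps they lean further back (0.2 to 0.5 rad). Drawn along its own z a plate slides out freely, even from between others. May be absent.
- plate3_mid (a point): Middle of the slab of that lens plate, 60 mm above its foot: white plastic, 130 wide (y) x 120 high (z) x 8 thick (x), about 150 g, six lenses on the +x face. Plates lean face to face, in varying order; beside gaps they lean further back (0.2 to 0.5 rad). Drawn along its own z a plate slides out freely, even from between others. May be absent.
- blank1_mid (a point): Plain spare plate without tab: white plastic slab 130 x 120 x 8 mm in the same leaning stack. This point is in its middle, 60 mm above its foot. It stays in the rack.
- blank2_mid (a point): Plain spare plate without tab: white plastic slab 130 x 120 x 8 mm in the same leaning stack. This point is in its middle, 60 mm above its foot. It stays in the rack.
- carton_mid (a point): Centre of a small cardboard carton, 60 (x) x 45 (y) x 55 mm (z), about 90 g, left standing on the carriage floor.
- tray_in (a point): Centre of the inner floor (about 4 mm above the table) of the fixed grey plastic job tray, 130 x 130 mm outside, 4 mm walls 26 mm high.
- bottle: White bottle, bystander, 52 mm diameter, 150 tall; origin under its middle.
- cup: Dark steel cup, bystander, 72 mm diameter, 85 tall; origin under its middle.
- jar: White jar, bystander, 56 mm diameter, 65 tall; origin under its middle.
Things that resemble listed ones, but are neither listed nor needed, are in the scene too. Of the things shaped like the part that bears carton_mid, the cardboard one is meant.

How it is judged:
By the outcome, as a careful person would: the job done as asked, in the order asked, and still so for the second after the job is handed in, with the robot touching nothing.
Of plate1, plate2, plate3 only 2 to 3 are there at a start; the rules pass over those that are not, and their reading is None.
At some moment in a run one of carton may be knocked a few centimetres aside while the robot is not near it.
It also fails if it takes over 210 s, if anything falls off the work surface, if the arm or the gripper's body presses on something with over 40 N, if the wrist force passes 120 N, or if a joint passes its speed limit or range.

## Working session

There is one attempt and no reset: what is moved stays moved. The work goes in short steps, Python scripts to look and compute and a shell command to move; the robot and the scene stay as the last step left them, time stands still between calls to the robot, and variables do not carry over. Pictures are saved under pics/ and viewed, at most 14 in all, crops included, and the job is handed in when it is done.

```bash
ls; mkdir -p pics
cat > h.py <<'E'
import numpy as np, cv2, sys
from scipy.spatial.transform import Rotation as R
from rig import status, optics, order, find_in, robot
def pose():
    s=status.get_state(); return np.array(s["position"]), R.from_euler('xyz',s["eef_rot"]), s
def snap(cam,fn=None):
    f=optics.grab_frame(cam)
    if fn: cv2.imwrite('pics/'+fn,f["img"])
    return f
def rows(p,rpy,base=None):
    "print turn/shift in row units from current pose to target TCP pose"
    p0,R0,s=pose()
    w=(R0.inv()*R.from_euler('xyz',rpy)).as_rotvec()/(np.pi/2)
    t=R0.inv().apply(np.array(p)-p0)/0.25
    print('w',w.round(3),'t',t.round(3),'dist',(np.linalg.norm(t)*250).round(),'mm ang',(np.linalg.norm(w)*90).round(1))
def proj(f,P):
    E=np.linalg.inv(f["extrinsics"]); c=E[:3,:3]@np.array(P)+E[:3,3]
    return f["fx"]*c[0]/c[2]+f["cx"], f["fy"]*c[1]/c[2]+f["cy"]
def ray(f,u,v,z):
    "intersect pixel ray with plane z (pinhole)"
    E=f["extrinsics"]; d=E[:3,:3]@np.array([(u-f["cx"])/f["fx"],(v-f["cy"])/f["fy"],1]); o=E[:3,3]
    return o+d*(z-o[2])/d[2]
E
python3 - <<'E'
from h import *
print(robot.__dict__ if hasattr(robot,'__dict__') else robot, robot.grip_depth)
p,r,s=pose(); print(s)
names="valve_grip valve_hinge carriage_bed carriage_post rack_foot plate1_tab plate2_tab plate3_tab plate1_mid plate2_mid plate3_mid blank1_mid blank2_mid carton_mid tray_in bottle cup jar".split()
for c in("scene","top"):
    f=snap(c,c+"0.png"); print(c,f["extrinsics"][:3,3],f["fx"])
    for n in names:
        print(n,[(np.round(d["location"],3).tolist(),round(d["conf"],2)) for d in find_in(f,n)[:3]])
E
```

```text
pics
{} 0.0187
{'t': 0.0, 'q': array([-1.14086543,  0.32180267, -0.07008016,  1.45167326,  0.02258308,
        1.37080457, -0.05691152]), 'joint_velocities': array([ 1.54488891e-03,  1.48102737e-03,  4.58305810e-05, -1.99975581e-04,
        1.05569366e-03,  9.17221945e-04, -3.20690120e-04]), 'tau': array([ 4.36904766e-04, -4.91276944e+01, -4.03174460e-01, -3.12533247e+01,
       -6.36755023e-02,  4.33064613e-02,  1.74732422e-04]), 'position': array([0.26238583, 0.59407953, 0.22147555]), 'eef_rot': array([-3.13969339e+00,  8.40483710e-05,  2.72577313e+00]), 'ft_force': array([ 0.16070442,  0.64096325, -0.09798784]), 'moment': array([-0.00361017, -0.01528807,  0.01993336]), 'grasp_force': 0.0, 'width': 0.08667246927647634}
scene [1.15334052 0.07281731 0.98350608] 485.44471718112754
valve_grip [([0.609, -0.03, 0.103], 0.64)]
valve_hinge []
carriage_bed [([0.462, 0.232, 0.044], 0.79), ([0.454, -0.248, 0.141], 0.72), ([0.445, -0.273, 0.133], 0.28)]
carriage_post [([0.462, 0.232, 0.043], 0.58), ([0.606, -0.03, 0.103], 0.16)]
rack_foot [([0.736, 0.23, 0.098], 0.36)]
plate1_tab [([0.44, -0.2
[... 987 characters left out ...]
]
plate1_tab [([0.438, -0.245, 0.129], 0.85)]
plate2_tab [([0.453, -0.249, 0.132], 0.75), ([0.438, -0.245, 0.128], 0.56)]
plate3_tab [([0.458, -0.22, 0.13], 0.59)]
plate1_mid [([0.439, -0.248, 0.129], 0.85), ([0.502, 0.22, 0.074], 0.61)]
plate2_mid [([0.454, -0.251, 0.133], 0.81)]
plate3_mid [([0.462, -0.22, 0.129], 0.82)]
blank1_mid [([0.445, -0.231, 0.13], 0.45)]
blank2_mid [([0.483, -0.239, 0.099], 0.87)]
carton_mid [([0.35, 0.101, 0.054], 0.84), ([0.321, 0.241, 0.057], 0.82), ([0.478, 0.416, 0.054], 0.63)]
tray_in [([0.651, -0.236, -0.0], 0.66)]
bottle [([0.709, 0.231, 0.096], 0.83)]
cup [([0.392, -0.492, 0.052], 0.87), ([0.444, -0.234, 0.129], 0.18)]
jar [([0.783, -0.129, 0.064], 0.97)]
```

View pics/scene0.png

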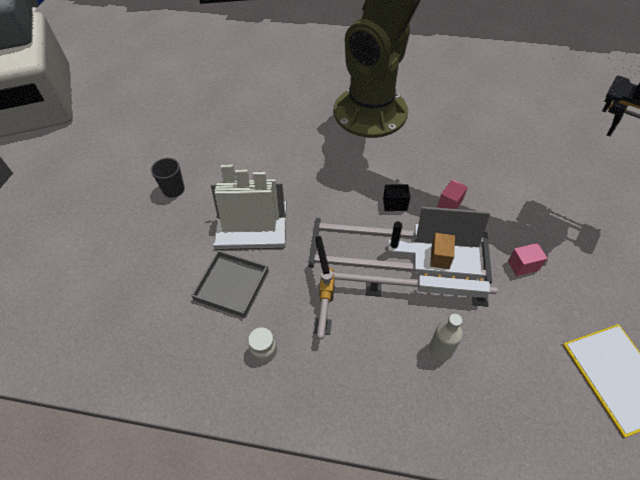

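View pics/top0.png

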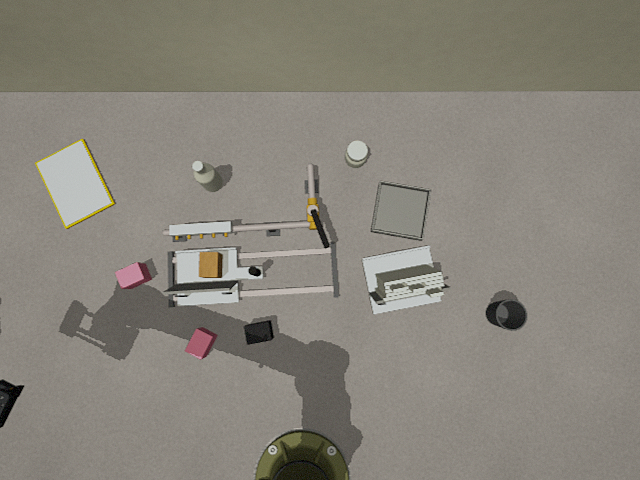

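The scene shows the rack stack with three tabs (228,173), (242,178) and (260,180). The carton is on the carriage (443,250), the post at (397,235) and the valve handle runs (320,238)–(326,272). In the top view the tray is at (400,211) and the rack at (405,280). I'll zoom in for the measurements.

Run:
```python
import cv2
t=cv2.imread('pics/top0.png'); 
cv2.imwrite('pics/c1.png',cv2.resize(t[190:315,155:345],None,fx=4.2,fy=4.2,interpolation=cv2.INTER_CUBIC))
a=cv2.resize(t[240:320,355:455],None,fx=4,fy=4,interpolation=cv2.INTER_CUBIC)
s=cv2.imread('pics/scene0.png')
b=cv2.resize(s[155:255,200:300],None,fx=4,fy=4,interpolation=cv2.INTER_CUBIC)
import numpy as np
o=np.zeros((400,800,3),np.uint8);o[:320,:400]=a;o[:,400:]=b
cv2.imwrite('pics/c2.png',o)
```

```text
(no output)
```

View pics/c1.png

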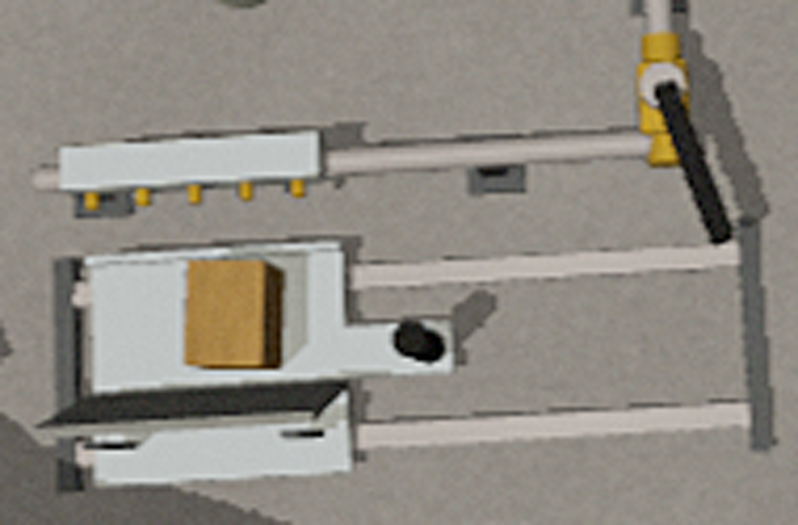

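View pics/c2.png

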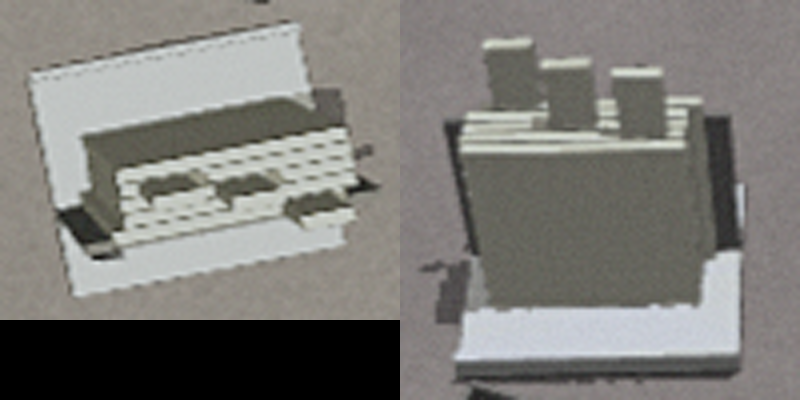

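```bash
cat >> h.py <<'E'
def tri(obs):
    A=np.zeros((3,3));b=np.zeros(3)
    for f,u,v in obs:
        E=f["extrinsics"]; d=E[:3,:3]@np.array([(u-f["cx"])/f["fx"],(v-f["cy"])/f["fy"],1]); d/=np.linalg.norm(d)
        M=np.eye(3)-np.outer(d,d); A+=M; b+=M@E[:3,3]
    return np.linalg.solve(A,b)
E
python3 - <<'E'
from h import *
import pickle
t=snap("top");s=snap("scene")
pickle.dump({k:{q:f[q] for q in("fx","fy","cx","cy","extrinsics")} for k,f in(("top",t),("scene",s))},open('cal.pkl','wb'))
a=lambda u,v,z:ray(t,155+u/4.2,190+v/4.2,z)
h=a(666,88,.102);tp=a(722,238,.102);print('hinge',h,'tip',tp,'dir',np.degrees(np.arctan2(*(tp-h)[[1,0]])),np.linalg.norm(tp-h))
l=a(92,390,.024);r=a(347,378,.024);print('bed',(l+r)/2,np.linalg.norm(l-r),'yaw',np.arctan2(*(l-r)[:2])*-1)
p=a(350,280,.02);q=a(738,255,.02);print('rail yaw',-np.arctan2(*(p-q)[:2]))
print('post top',a(412,333,.109),a(432,348,.024)); 
lf=a(88,258,.033);rf=a(342,245,.033);print('lip',(lf+rf)/2)
print('carton top',a(222,314,.079))
b=lambda u,v,z:ray(t,355+u/4,240+v/4,z)
l=b(32,72,.02);r=b(297,22,.02);print('racklip',(l+r)/2,np.linalg.norm(l-r),'yaw',-np.arctan2(*(l-r)[:2]))
l=b(75,295,.01);r=b(342,243,.01);print('rackback',(l+r)/2)
for n,(u,v),(U,V) in(('p1',(318,219),(509,42)),('p2',(246,198),(566,62)),('p3',(170,200),(637,72))):
    print(n,tri([(t,355+u/4,240+v/4),(s,200+(U-400)/4,155+V/4)]), b(u,v,.165))
E
```

```text
hinge [ 0.62939716 -0.02569788  0.102     ] tip [ 0.54573983 -0.05704842  0.102     ] dir -159.4565403075692 0.08933870839735732
bed [0.46646581 0.23725197 0.024     ] 0.1508408372708882 yaw 0.05379777470995435
rail yaw 0.07047445250240578
post top [0.49201081 0.11136462 0.109     ] [0.4884916  0.11220287 0.024     ]
lip [0.54395791 0.24052162 0.033     ]
carton top [0.50383028 0.22319378 0.079     ]
racklip [ 0.54338595 -0.23030912  0.02      ] 0.16758591583111648 yaw 0.19307420925185134
rackback [ 0.40700246 -0.25684197  0.01      ]
p1 [ 0.43727654 -0.28465952  0.17129551] [ 0.43701873 -0.284737    0.165     ]
p2 [ 0.44807163 -0.24719368  0.17293686] [ 0.44782503 -0.24691696  0.165     ]
p3 [ 0.44664532 -0.20706062  0.17064467] [ 0.44646645 -0.206597    0.165     ]
```

Positions are good enough to start. First the valve.

```bash
cat >> h.py <<'E'
def plan(p,rpy,quiet=False):
    "print next call's end row [w,t] toward the target, capped at one call (5 rows)"
    p0,R0,s=pose(); p=np.array(p); Rt=rpy if isinstance(rpy,R) else R.from_euler('xyz',rpy)
    w=(R0.inv()*Rt).as_rotvec(); d=np.linalg.norm(p-p0); a=np.degrees(np.linalg.norm(w))
    n=max(1,int(np.ceil(max(d/.248,a/42.9))))
    t=R0.inv().apply(p-p0)
    print('calls',n,'row',(w/n/(np.pi/2)).round(3).tolist()+(t/n/.25).round(3).tolist(),'dist',round(d*1e3),'ang',round(a,1),'z',p0[2].round(4),'F',s["ft_force"].round(1),'w',round(s["width"],4))
    return n
HINGE=np.array([.6294,-.0257]); YAW=.062
def valve(th,r=.065,z=.0723):
    "TCP pose for handle pointing at angle th (deg, world)"
    a=np.radians(th); return [HINGE[0]+r*np.cos(a),HINGE[1]+r*np.sin(a),z],[np.pi,0,a+np.pi]
E
python3 - <<'E'
from h import *
p,o=valve(-159.5); p[2]=.2; print(p,o); plan(p,o)
E
```

```text
[np.float64(0.5685163076988541), np.float64(-0.048463479781865396), 0.2] [3.141592653589793, 0, np.float64(0.3577924966588375)]
calls 4 row [0.0, -0.0, 0.377, -0.54, -0.465, 0.023] dist 713 ang 135.7 z 0.2226 F [ 0.3 -0.6 -0.5] w 0.0869
```

```bash
cat > pl.py <<'E'
from h import *
p,o=valve(-159.5); p[2]=.2; plan(p,o)
E
python3 -m pendant '[0,0,0.377,-0.54,-0.465,0.023,0, 0,0,0.377,-0.54,-0.465,0.023,0, 0,0,0.377,-0.54,-0.465,0.023,0, 0,0,0.377,-0.54,-0.465,0.023,0, 0,0,0.377,-0.54,-0.465,0.023,0]' 15; python3 pl.py
```

```text
t: 2.5
position: [0.3428, 0.429, 0.2173]
eef_rot: [3.141, 0.002, 2.123]
ft_force: [0.9, -0.0, 0.6]
width: 0.0553
grasp_force: 0.0
calls 3 row [0.0, 0.0, 0.375, -0.7, -0.078, 0.024] dist 528 ang 101.1 z 0.2173 F [ 0.9 -0.   0.6] w 0.0553
```

```bash
python3 -m pendant '[0,0,0.375,-0.7,-0.078,0.024,0, 0,0,0.375,-0.7,-0.078,0.024,0, 0,0,0.375,-0.7,-0.078,0.024,0, 0,0,0.375,-0.7,-0.078,0.024,0, 0,0,0.375,-0.7,-0.078,0.024,0]' >/dev/null; python3 -m pendant '[0,0,0.375,-0.625,0.324,0.024,0, 0,0,0.375,-0.625,0.324,0.024,0, 0,0,0.375,-0.625,0.324,0.024,0, 0,0,0.375,-0.625,0.324,0.024,0, 0,0,0.375,-0.625,0.324,0.024,0]' >/dev/null; python3 pl.py
```

```text
calls 1 row [0.001, -0.0, 0.377, -0.357, 0.619, 0.021] dist 179 ang 33.9 z 0.2051 F [ 0.2 -0.3  0.3] w 0.0438
```

```bash
python3 -m pendant '[0,0,0.377,-0.357,0.619,0.02,0, 0,0,0.377,-0.357,0.619,0.02,0, 0,0,0.377,-0.357,0.619,0.02,0, 0,0,0.377,-0.357,0.619,0.02,0, 0,0,0.377,-0.357,0.619,0.02,0]'
cat > pl.py <<'E'
from h import *
plan(*valve(-159.5))
f=snap("wrist","w1.png")
for n in("valve_grip","valve_hinge"): print(n,[(np.round(d["location"],3).tolist(),round(d["conf"],2)) for d in find_in(f,n)[:2]])
E
python3 pl.py
```

```text
t: 4.0
position: [0.569, -0.0479, 0.1997]
eef_rot: [3.139, 0.0, 0.36]
ft_force: [-0.0, 0.7, -0.3]
width: 0.0437
grasp_force: 0.0
calls 1 row [0.002, 0.0, 0.001, -0.003, 0.0, 0.51] dist 127 ang 0.2 z 0.1997 F [-0.   0.7 -0.3] w 0.0437
valve_grip [([0.604, -0.034, 0.101], 0.74)]
valve_hinge [([0.543, 0.118, 0.05], 0.62)]
```

View pics/w1.png

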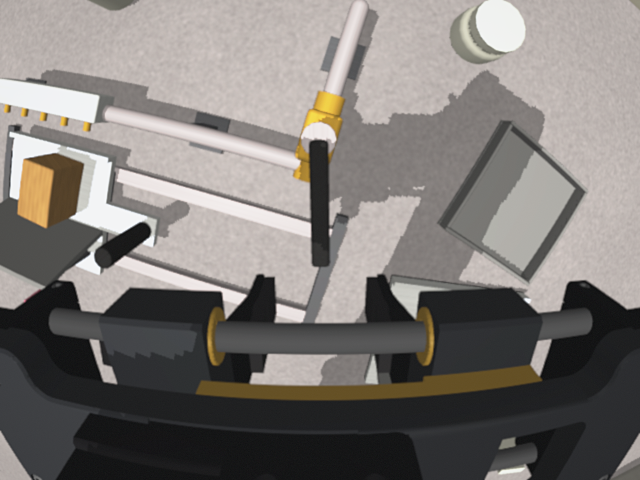

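The wrist view shows the handle, (320,140)–(320,262), centred between the fingers. I'll descend and pinch it.

```bash
python3 -m pendant '[0,0,0,-0.003,0,0.2,0, 0,0,0,-0.003,0,0.4,0, 0,0,0,-0.003,0,0.5,0, 0,0,0,-0.003,0,0.5,0, 0,0,0,-0.003,0,0.5,-1]'; python3 -m pendant '[0,0,0,0,0,0,-1, 0,0,0,0,0,0,-1, 0,0,0,0,0,0,-1, 0,0,0,0,0,0,-1]'
```

```text
t: 4.65
position: [0.5674, -0.0433, 0.0755]
eef_rot: [-3.141, -0.001, 0.367]
ft_force: [0.1, 0.7, 0.5]
width: 0.0408
grasp_force: 0.0
t: 5.05
position: [0.5682, -0.0461, 0.0762]
eef_rot: [3.14, -0.003, 0.363]
ft_force: [-0.0, -2.0, 2.9]
width: 0.0143
grasp_force: 15.0
```

```bash
python3 -m pendant '[0,0,-0.089,0.0025,0.036,0,-1, 0,0,-0.178,0.01,0.072,0,-1, 0,0,-0.267,0.0225,0.106,0,-1, 0,0,-0.356,0.0395,0.138,0,-1, 0,0,-0.444,0.061,0.167,0,-1]'; python3 -m pendant '[0,0,-0.08,0.002,0.033,0,-1, 0,0,-0.16,0.008,0.065,0,-1, 0,0,-0.24,0.018,0.096,0,-1, 0,0,-0.32,0.032,0.125,0,-1, 0,0,-0.4,0.05,0.153,0,-1]'
```

```text
t: 5.55
position: [0.5975, -0.0819, 0.0762]
eef_rot: [3.138, 0.0, 1.063]
ft_force: [1.6, -3.5, 3.4]
width: 0.0145
grasp_force: 15.5
t: 6.05
position: [0.6377, -0.0917, 0.0763]
eef_rot: [3.137, 0.006, 1.69]
ft_force: [4.5, -6.2, 0.1]
width: 0.0148
grasp_force: 15.7
```

```bash
python3 -m pendant '[0,0,0,0,0,0,-1, 0,0,0,0,0,0,-1]'; python3 -c "
from h import *
print(pose()[2]['moment'])"; python3 -m pendant '[0,0,0,0,0,0,0, 0,0,0,0,0,0,0, 0,0,0,0,0,-0.2,0, 0,0,0,0,0,-0.4,0, 0,0,0,0,0,-0.5,0]'
python3 - <<'E'
from h import *
f=snap("wrist","w2.png")
bed=np.array([.4665,.2373]);Rm=np.array([[np.cos(YAW),-np.sin(YAW)],[np.sin(YAW),np.cos(YAW)]])
po=bed+Rm@[.015,-.125]; print('post',po)
print([(np.round(d["location"],3).tolist(),round(d["conf"],2)) for d in find_in(f,"carriage_post")[:2]],[(np.round(d["location"],3).tolist(),round(d["conf"],2)) for d in find_in(f,"carton_mid")[:3]])
plan([po[0],po[1],.15],[np.pi,0,np.pi+YAW])
E
```

```text
t: 6.25
position: [0.6384, -0.0916, 0.0763]
eef_rot: [3.135, 0.006, 1.686]
ft_force: [5.5, -6.7, -0.8]
width: 0.0146
grasp_force: 15.0
[-1.54453943 -1.1765581  -0.21211824]
t: 6.75
position: [0.6371, -0.0863, 0.2045]
eef_rot: [3.136, 0.0, 1.69]
ft_force: [0.5, -0.1, 0.4]
width: 0.0415
grasp_force: 0.0
post [0.48921622 0.11346958]
[([0.491, 0.102, 0.026], 0.55), ([0.605, -0.011, 0.048], 0.47)] [([0.36, 0.088, 0.048], 0.78)]
calls 3 row [0.001, 0.001, -0.321, 0.288, -0.164, 0.069] dist 254 ang 86.7 z 0.2022 F [-0.3  0.1 -0.5] w 0.0428
```

View pics/w2.png

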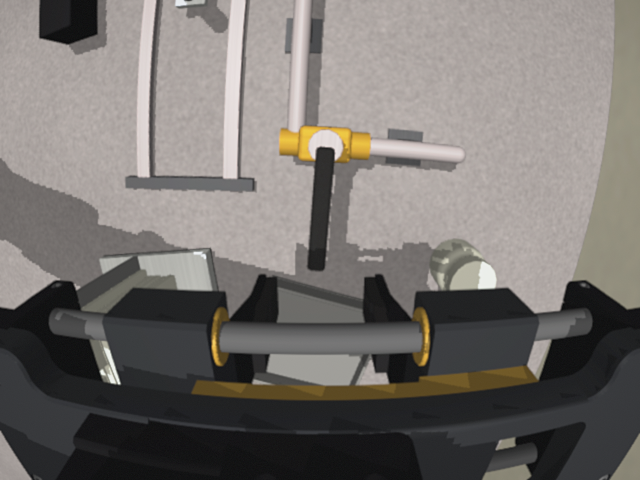

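The handle is now across the pipe and parallel to the rails, (325,148)→(316,268), so the valve is shut. Next, the carriage post.

```bash
python3 -m pendant '[0,0,-0.1,0.1,-0.06,0.02,0, 0,0,-0.2,0.2,-0.12,0.05,0, 0,0,-0.321,0.288,-0.164,0.069,0, 0,0,-0.321,0.288,-0.164,0.069,0]'>/dev/null;python3 -m pendant '[0,0,-0.1,0.11,-0.002,0.02,0, 0,0,-0.2,0.22,-0.005,0.05,0, 0,0,-0.321,0.331,-0.005,0.069,0, 0,0,-0.321,0.331,-0.005,0.069,0]'>/dev/null;python3 -m pendant '[0,0,-0.1,0.1,0.06,0.02,0, 0,0,-0.2,0.2,0.1,0.05,0, 0,0,-0.321,0.292,0.156,0.069,0, 0,0,-0.321,0.292,0.156,0.069,0]'
python3 - <<'E'
from h import *
plan([.4892,.1135,.0703],[np.pi,0,np.pi+YAW])
snap("wrist","w3.png")
E
```

```text
t: 8.1
position: [0.4836, 0.1167, 0.1453]
eef_rot: [3.141, -0.006, -3.071]
ft_force: [0.8, -0.2, 1.2]
width: 0.0437
grasp_force: 0.0
calls 1 row [0.001, -0.004, 0.006, -0.023, -0.015, 0.3] dist 75 ang 0.6 z 0.1453 F [ 0.8 -0.2  1.2] w 0.0437
```

View pics/w3.png

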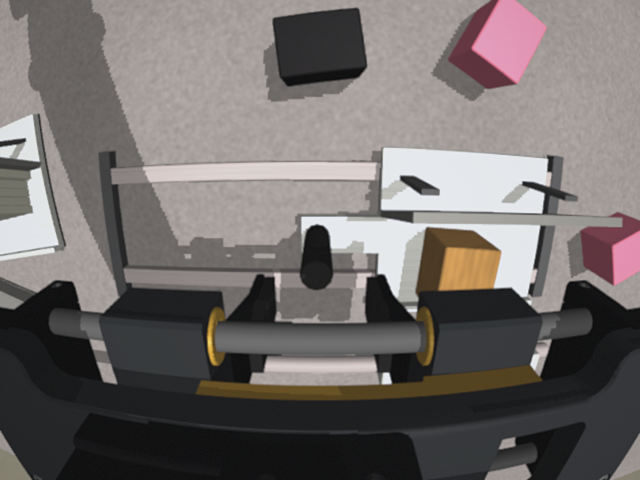

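The post top (317,272) is centred between the fingers. I'll descend and grip it.

```bash
python3 -m pendant '[0,0,0,-0.023,-0.015,0.15,0, 0,0,0,-0.023,-0.015,0.3,0, 0,0,0,-0.023,-0.015,0.3,0, 0,0,0,-0.023,-0.015,0.3,-1, 0,0,0,-0.023,-0.015,0.3,-1]' 25; python3 -m pendant '[0,0,0,0,0,0,-1, 0,0,0,0,0,0,-1]';python3 - <<'E'
from h import *
p,r,s=pose(); print(p)
plan([p[0]+.16*np.sin(YAW),p[1]-.16*np.cos(YAW),p[2]],[np.pi,0,np.pi+YAW])
E
```

```text
t: 8.65
position: [0.495, 0.1098, 0.0746]
eef_rot: [3.141, 0.002, -3.082]
ft_force: [0.1, 0.3, -0.0]
width: 0.0341
grasp_force: 0.0
t: 8.85
position: [0.4953, 0.1108, 0.0748]
eef_rot: [3.14, 0.004, -3.081]
ft_force: [0.9, -2.0, 4.2]
width: 0.0194
grasp_force: 21.9
[0.49527114 0.1107628  0.07483409]
calls 1 row [0.001, 0.002, -0.001, -0.001, -0.64, -0.001] dist 160 ang 0.2 z 0.0748 F [ 0.9 -2.   4.2] w 0.0194
```

```bash
python3 -m pendant '[0,0,0,0,-0.03,0,-1, 0,0,0,0,-0.09,0,-1, 0,0,0,0,-0.16,0,-1, 0,0,0,0,-0.24,0,-1, 0,0,0,0,-0.32,0,-1]'; python3 -m pendant '[0,0,0,0,-0.08,0,-1, 0,0,0,0,-0.16,0,-1, 0,0,0,0,-0.22,0,-1, 0,0,0,0,-0.26,0,-1, 0,0,0,0,-0.28,0,-1]'; python3 -m pendant '[0,0,0,0,-0.02,0,-1, 0,0,0,0,-0.04,0,-1, 0,0,0,0,-0.06,0,-1, 0,0,0,0,-0.06,0,-1]'
```

```text
t: 9.35
position: [0.5006, 0.0298, 0.0748]
eef_rot: [3.14, 0.004, -3.081]
ft_force: [2.0, 4.2, 4.2]
width: 0.0193
grasp_force: 25.0
t: 9.85
position: [0.5053, -0.0413, 0.0748]
eef_rot: [-3.141, 0.005, -3.083]
ft_force: [3.3, 2.8, 6.7]
width: 0.0189
grasp_force: 25.0
t: 10.25
position: [0.506, -0.0509, 0.0748]
eef_rot: [3.136, 0.004, -3.079]
ft_force: [2.7, 10.2, 8.5]
width: 0.0193
grasp_force: 25.0
```

```bash
python3 -m pendant '[0,0,0,0,-0.02,0,-1, 0,0,0,0,-0.03,0,-1, 0,0,0,0,-0.03,0,-1]';python3 -m pendant '[0,0,0,0,0.03,0,0, 0,0,0,0,0.03,0,0, 0,0,0,0,0.03,-0.2,0, 0,0,0,0,0.03,-0.35,0, 0,0,0,0,0.03,-0.5,0]'
python3 - <<'E'
from h import *
p,r,s=pose()
f=snap("top","t1.png"); 
for n in("carriage_bed","carton_mid","carriage_post"): print(n,[(np.round(d["location"],3).tolist(),round(d["conf"],2)) for d in find_in(f,n)[:3]])
i=f["img"][150:310,150:450]; cv2.imwrite('pics/t1c.png',cv2.resize(i,None,fx=2.66,fy=2.66,interpolation=cv2.INTER_CUBIC))
E
```

```text
t: 10.55
position: [0.506, -0.051, 0.0747]
eef_rot: [3.128, 0.003, -3.075]
ft_force: [1.2, 24.1, 9.1]
width: 0.0194
grasp_force: 25.0
t: 11.05
position: [0.5024, -0.0571, 0.1986]
eef_rot: [-3.14, -0.003, -3.083]
ft_force: [0.1, -0.0, 0.6]
width: 0.0423
grasp_force: 0.0
carriage_bed [([0.462, 0.102, 0.026], 0.84), ([0.711, 0.234, 0.093], 0.65)]
carton_mid [([0.518, 0.071, 0.075], 0.66), ([0.318, 0.24, 0.06], 0.64), ([0.349, 0.102, 0.054], 0.64)]
carriage_post [([0.468, -0.242, 0.011], 0.71), ([0.464, 0.106, 0.025], 0.6)]
```

View pics/t1c.png

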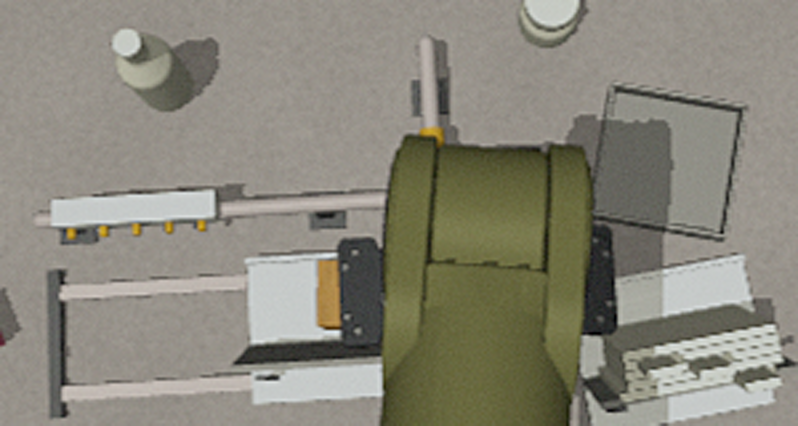

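The carriage is at its stop (24 N resisted), and the carton edge shows beside the gripper at crop (328,293). I'll move above the carton and look.

```bash
python3 - <<'E'
from h import *
plan([.514,.0613,.19],[np.pi,0,np.pi+YAW])
E
python3 -m pendant '[0,0,0,0,0.15,0,1, 0,0,0,-0.04,0.3,0.03,1, 0,0,0,-0.04,0.47,0.03,1, 0,0,0,-0.04,0.47,0.03,1]'
python3 - <<'E'
from h import *
plan([.514,.0613,.047],[np.pi,0,np.pi+YAW])
f=snap("wrist","w4.png")
for n in("carton_mid",): print(n,[(np.round(d["location"],3).tolist(),round(d["conf"],2)) for d in find_in(f,n)[:3]])
E
```

```text
calls 1 row [-0.001, -0.0, -0.002, -0.07, 0.469, 0.032] dist 119 ang 0.2 z 0.1981 F [-0.3 -0.1 -1. ] w 0.0438
t: 11.65
position: [0.5044, 0.0687, 0.1878]
eef_rot: [3.14, -0.005, -3.073]
ft_force: [-0.4, 0.5, 0.2]
width: 0.0677
grasp_force: 0.0
calls 1 row [0.001, -0.003, 0.004, -0.039, -0.033, 0.563] dist 141 ang 0.5 z 0.1878 F [-0.4  0.5  0.2] w 0.0677
carton_mid [([0.508, 0.061, 0.077], 0.96), ([0.324, 0.234, 0.059], 0.84), ([0.347, 0.101, 0.053], 0.76)]
```

View pics/w4.png

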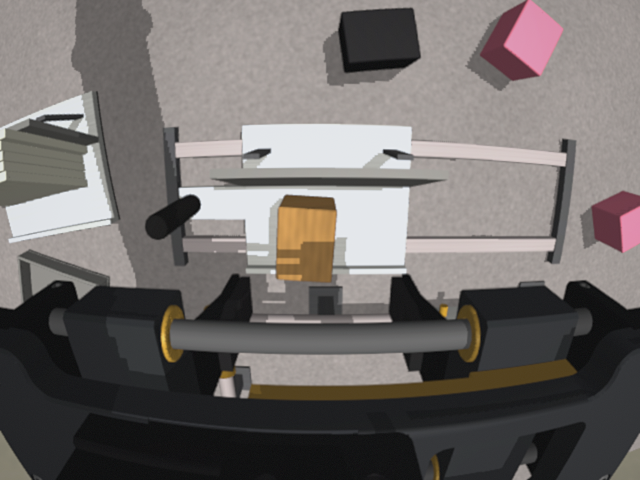

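The carton top (308,240) is upright on the carriage and agrees with the estimate (0.51, 0.061). Grasp it.

```bash
python3 -m pendant '[0,0,0,-0.035,-0.033,0.15,1, 0,0,0,-0.035,-0.033,0.35,1, 0,0,0,-0.035,-0.033,0.5,1, 0,0,0,-0.035,-0.033,0.565,1, 0,0,0,-0.035,-0.033,0.565,-1]' 15; python3 -m pendant '[0,0,0,0,0,0,-1, 0,0,0,0,0,0,-1, 0,0,0,0,0,0,-1, 0,0,0,0,0,0,-1]'; python3 -m pendant '[0,0,0,0,0,-0.05,-1, 0,0,0,0,0,-0.2,-1, 0,0,0,0,0,-0.4,-1, 0,0,0,0,0,-0.55,-1]'
python3 - <<'E'
from h import *
plan([.65,-.239,.18],[np.pi,0,np.pi+YAW])
f=snap("scene")
print([(np.round(d["location"],3).tolist(),round(d["conf"],2)) for d in find_in(f,"tray_in")[:3]])
E
```

```text
t: 12.25
position: [0.5125, 0.052, 0.0454]
eef_rot: [-3.139, -0.008, -3.084]
ft_force: [-0.5, -0.4, -0.3]
width: 0.0841
grasp_force: 0.0
t: 12.65
position: [0.5168, 0.055, 0.0505]
eef_rot: [3.141, 0.002, -3.081]
ft_force: [-0.5, -0.2, 0.6]
width: 0.0552
grasp_force: 0.0
t: 13.05
position: [0.5165, 0.055, 0.1906]
eef_rot: [3.141, 0.003, -3.081]
ft_force: [0.8, 0.9, -0.6]
width: 0.0446
grasp_force: 15.0
calls 2 row [0.0, 0.001, -0.001, -0.231, -0.603, 0.022] dist 323 ang 0.2 z 0.1906 F [ 0.8  0.9 -0.6] w 0.0446
[([0.647, -0.242, 0.005], 0.97)]
```

```bash
python3 -m pendant '[0,0,0,-0.04,-0.1,0,-1, 0,0,0,-0.1,-0.27,0,-1, 0,0,0,-0.17,-0.44,0,-1, 0,0,0,-0.231,-0.603,0,-1, 0,0,0,-0.231,-0.603,0,-1]' >/dev/null; python3 -m pendant '[0,0,0,-0.08,-0.2,0,-1, 0,0,0,-0.15,-0.4,0,-1, 0,0,0,-0.231,-0.603,0,-1, 0,0,0,-0.231,-0.603,0,-1]'
python3 - <<'E'
from h import *
plan([.65,-.239,.042],[np.pi,0,np.pi+YAW])
E
```

```text
t: 14.05
position: [0.6486, -0.2461, 0.1858]
eef_rot: [-3.137, -0.002, -3.088]
ft_force: [-1.1, -1.1, -0.5]
width: 0.045
grasp_force: 15.0
calls 1 row [-0.003, -0.001, -0.006, -0.008, 0.03, 0.575] dist 144 ang 0.6 z 0.1858 F [-1.1 -1.1 -0.5] w 0.045
```

```bash
python3 -m pendant '[0,0,0,-0.008,0.02,0.2,-1, 0,0,0,-0.008,0.02,0.4,-1, 0,0,0,-0.008,0.02,0.52,-1, 0,0,0,-0.008,0.02,0.55,-1, 0,0,0,-0.008,0.02,0.57,-1]'; python3 -m pendant '[0,0,0,0,0,0.01,-1, 0,0,0,0,0,0.02,-1, 0,0,0,0,0,0.02,-1]'
```

```text
t: 14.55
position: [0.6508, -0.2328, 0.0444]
eef_rot: [3.14, -0.001, -3.081]
ft_force: [-1.4, 1.4, 4.0]
width: 0.045
grasp_force: 15.0
t: 14.85
position: [0.652, -0.2332, 0.0442]
eef_rot: [3.14, 0.002, -3.081]
ft_force: [-6.5, 3.1, 12.2]
width: 0.0449
grasp_force: 15.0
```

```bash
cat >> h.py <<'E'
def tool(zt,yt):
    zt=np.array(zt)/np.linalg.norm(zt); yt=np.array(yt)-np.dot(yt,zt)*zt; yt/=np.linalg.norm(yt)
    return R.from_matrix(np.c_[np.cross(yt,zt),yt,zt])
def lean(yaw,a):
    "plate axes x(normal), z(up) for a plate leaning a back in a frame with yaw"
    Q=R.from_euler('z',yaw); return Q.apply([np.cos(a),0,np.sin(a)]),Q.apply([-np.sin(a),0,np.cos(a)])
RYAW=.19; CYAW=.062
BED=np.array([.4766,.0754,.024])
TIP={1:np.array([.4373,-.2847,.1713]),2:np.array([.4481,-.2472,.1729]),3:np.array([.4466,-.2071,.1706])}
def grasp(k,a=.22,up=0.):
    x,z=lean(RYAW,a); return TIP[k]-(.0187+.015)*z+up*z, tool(-z,x)
E
python3 -m pendant '[0,0,0,0,0,-0.02,0.4, 0,0,0,0,0,-0.02,0.4, 0,0,0,0,0,-0.02,0.4, 0,0,0,0,0,-0.02,0.4]'; python3 -m pendant '[0,0,0,0,0,-0.2,0.4, 0,0,0,0,0,-0.4,0.4, 0,0,0,0,0,-0.6,0.4, 0,0,0,0,0,-0.8,0.4]'
python3 - <<'E'
from h import *
print(pose()[2]['q'].round(2))
plan(*grasp(3,up=.1)); print(*grasp(3,up=.1))
f=snap("scene"); print([(np.round(d["location"],3).tolist(),round(d["conf"],2)) for d in find_in(f,"carton_mid")[:4]])
E
```

```text
t: 15.25
position: [0.6515, -0.2341, 0.0446]
eef_rot: [-3.141, 0.001, -3.081]
ft_force: [-0.3, -0.4, 0.4]
width: 0.0594
grasp_force: 0.0
t: 15.65
position: [0.6509, -0.2339, 0.2461]
eef_rot: [-3.142, 0.0, -3.082]
ft_force: [0.1, -0.4, 0.3]
width: 0.0608
grasp_force: 0.0
[ 0.07  0.41  0.33  1.31 -0.13  1.44  2.02]
calls 2 row [-0.057, -0.05, 0.457, 0.433, 0.074, 0.022] dist 220 ang 83.3 z 0.2461 F [ 0.1 -0.4  0.3] w 0.0608
[ 0.43239175 -0.20983253  0.235302  ] Rotation.from_matrix(array([[-1.88858895e-01,  9.58335428e-01,  2.14302414e-01],
                            [ 9.82004235e-01,  1.84306914e-01,  4.12146055e-02],
                            [ 4.16333634e-17,  2.18229623e-01, -9.75897449e-01]]))
[([0.663, -0.227, 0.058], 0.81), ([0.49, 0.415, 0.055], 0.71), ([0.339, 0.244, 0.055], 0.6), ([0.484, -0.213, 0.055], 0.16)]
```

```bash
python3 -m pendant '[-0.03,-0.025,0.25,0.21,0.04,-0.05,0.4, -0.057,-0.05,0.457,0.433,0.074,0.0,0.4, -0.057,-0.05,0.457,0.433,0.074,0,0.4, -0.057,-0.05,0.457,0.433,0.074,0,0.4, -0.057,-0.05,0.457,0.433,0.074,0,0.4]' >/dev/null
python3 - <<'E'
from h import *
plan(*grasp(3,up=.1))
E
```

```text
calls 1 row [-0.057, -0.05, 0.452, 0.374, -0.231, -0.006] dist 110 ang 41.3 z 0.2441 F [ 0.2 -0.5  0.6] w 0.0612
```

```bash
python3 -m pendant '[-0.02,-0.02,0.15,0.12,-0.08,-0.006,0.2, -0.057,-0.05,0.452,0.374,-0.231,-0.006,0.2, -0.057,-0.05,0.452,0.374,-0.231,-0.006,0.2, -0.057,-0.05,0.452,0.374,-0.231,-0.006,0.2, -0.057,-0.05,0.452,0.374,-0.231,-0.006,0.2]'
python3 - <<'E'
from h import *
plan(*grasp(3,up=.1)); print(pose()[2]['q'].round(2))
f=snap("wrist","w5.png")
for n in("plate1_tab","plate2_tab","plate3_tab"): print(n,[(np.round(d["location"],3).tolist(),round(d["conf"],2)) for d in find_in(f,n)[:3]])
E
```

```text
t: 16.75
position: [0.4322, -0.2103, 0.2357]
eef_rot: [2.921, 0.0, 1.761]
ft_force: [0.5, 0.1, 0.3]
width: 0.0525
grasp_force: 0.0
calls 1 row [0.0, 0.0, 0.0, 0.002, 0.001, 0.002] dist 1 ang 0.0 z 0.2357 F [0.5 0.1 0.3] w 0.0525
[ 0.06 -0.21  0.39  1.98 -0.06  1.18  0.66]
plate1_tab [([0.436, -0.225, 0.125], 0.81), ([0.454, -0.206, 0.13], 0.64), ([0.54, -0.022, 0.026], 0.26)]
plate2_tab [([0.45, -0.233, 0.132], 0.76)]
plate3_tab [([0.455, -0.205, 0.131], 0.66)]
```

View pics/w5.png

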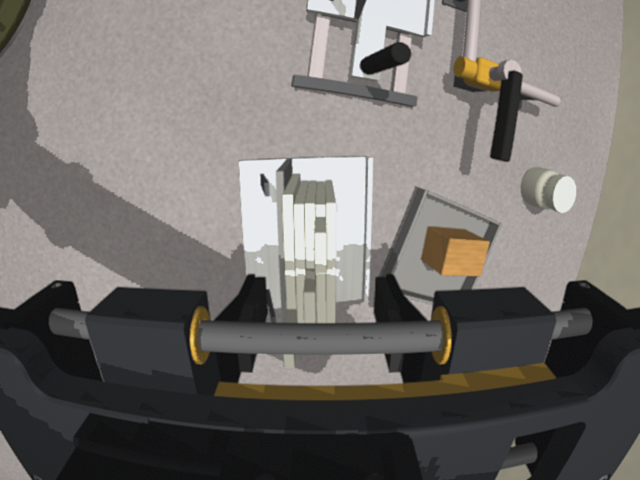

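The tops of five slabs show at columns 289–330. p3's tab (320,225) is in the fourth row, on the tool's centre line; p2 (310,283) is third and p1 last. The carton is in the tray (455,250). Grasp p3.

```bash
python3 -m pendant '[0,0,0,0,0,0.12,0, 0,0,0,0,0,0.24,0, 0,0,0,0,0,0.36,0, 0,0,0,0,0,0.4,0, 0,0,0,0,0,0.4,0]' 25; python3 -m pendant '[0,0,0,0,0,0,-1, 0,0,0,0,0,0,-1, 0,0,0,0,0,0,-1, 0,0,0,0,0,0,-1, 0,0,0,0,0,0,-1]'
python3 - <<'E'
from h import *
print(pose()[2]['moment'],pose()[2]['q'].round(2))
E
```

```text
t: 17.45
position: [0.4543, -0.2058, 0.1373]
eef_rot: [2.925, 0.0, 1.77]
ft_force: [0.5, -0.4, 0.8]
width: 0.0437
grasp_force: 0.0
t: 17.95
position: [0.4544, -0.2061, 0.1384]
eef_rot: [2.923, 0.001, 1.768]
ft_force: [0.3, 0.4, -0.3]
width: 0.0114
grasp_force: 0.0
[-0.13675519  0.32891466 -0.00110228] [ 0.05 -0.08  0.41  2.09 -0.12  0.96  0.72]
```

```bash
python3 -m pendant '[0,0,0,0,0,0,-1, 0,0,0,0,0,0,-1]'; python3 -m pendant '[0,0,0,0,0,-0.04,-1, 0,0,0,0,0,-0.12,-1, 0,0,0,0,0,-0.24,-1, 0,0,0,0,0,-0.36,-1, 0,0,0,0,0,-0.48,-1]';python3 - <<'E'
from h import *
print(pose()[2]['q'].round(2), pose()[0])
E
```

```text
t: 18.15
position: [0.4543, -0.2061, 0.1382]
eef_rot: [2.923, 0.001, 1.768]
ft_force: [-0.5, 0.2, 1.2]
width: 0.0078
grasp_force: 25.0
t: 18.65
position: [0.4279, -0.2109, 0.2566]
eef_rot: [2.924, 0.001, 1.768]
ft_force: [0.5, -0.1, -1.6]
width: 0.0077
grasp_force: 25.0
[ 0.06 -0.23  0.38  1.96 -0.05  1.22  0.65] [ 0.42794113 -0.21094849  0.25657507]
```

```bash
cat >> h.py <<'E'
def place(k,fx,up=0.,a=.21,L=.1303,dy=0):
    x,z=lean(CYAW,a); Q=R.from_euler('z',CYAW)
    return BED+Q.apply([fx,{1:-.042,2:0,3:.042}[k]+dy,0])+(L+up)*z, tool(-z,x)
E
python3 - <<'E'
from h import *
p,r,s=pose()
plan(p+[.02,0,.035],r); plan(*place(3,.010,up=.11)); print(place(3,.01,up=.11)[0])
E
```

```text
calls 1 row [0.0, 0.0, 0.0, -0.016, 0.107, -0.12] dist 40 ang 0.0 z 0.2566 F [ 0.5 -0.1 -1.6] w 0.0077
calls 2 row [0.003, -0.009, 0.042, 0.637, 0.137, 0.025] dist 326 ang 7.7 z 0.2566 F [ 0.5 -0.1 -1.6] w 0.0077
[0.43398179 0.11483513 0.25902083]
```

```bash
python3 -m pendant '[0,0,0,0,0,-0.06,-1, 0,0,0,-0.01,0.06,-0.12,-1, 0,0,0,-0.016,0.107,-0.12,-1, 0,0,0,-0.016,0.107,-0.12,-1]';  python3 - <<'E'
from h import *
plan(*place(3,.010,up=.12)); print(pose()[2]['q'].round(2))
E
```

```text
t: 19.05
position: [0.4499, -0.2105, 0.2904]
eef_rot: [2.923, 0.002, 1.769]
ft_force: [-0.2, -0.2, -1.7]
width: 0.0079
grasp_force: 25.0
calls 2 row [0.003, -0.009, 0.042, 0.645, 0.081, 0.061] dist 326 ang 7.8 z 0.2904 F [-0.2 -0.2 -1.7] w 0.0079
[ 0.05 -0.19  0.37  1.86 -0.06  1.28  0.64]
```

```bash
python3 -m pendant '[0,0,0.01,0.08,0.01,0,-1, 0,-0.002,0.02,0.24,0.03,0.01,-1, 0,-0.005,0.03,0.42,0.05,0.015,-1, 0.003,-0.009,0.042,0.6,0.07,0.02,-1]' >/dev/null
python3 - <<'E'
from h import *
plan(*place(3,.010,up=.12))
E
```

```text
calls 1 row [0.002, -0.013, 0.052, 0.73, 0.055, 0.096] dist 185 ang 4.8 z 0.2889 F [0.1 0.7 0.9] w 0.0076
```

```bash
python3 -m pendant '[0,0,0.01,0.18,0.01,0.01,-1, 0,-0.002,0.03,0.36,0.03,0.02,-1, 0,-0.01,0.052,0.55,0.05,0.05,-1, 0.002,-0.013,0.052,0.68,0.055,0.096,-1, 0.002,-0.013,0.052,0.73,0.055,0.096,-1]'
python3 - <<'E'
from h import *
plan(*place(3,.010,up=.0)); print(pose()[2]['q'].round(2))
snap("wrist","w6.png"); snap("scene","s6.png")
E
```

```text
t: 19.95
position: [0.4318, 0.1117, 0.267]
eef_rot: [2.934, 0.003, 1.63]
ft_force: [-0.4, -0.5, -1.4]
width: 0.008
grasp_force: 25.0
calls 1 row [-0.002, 0.003, -0.001, 0.014, 0.004, 0.473] dist 118 ang 0.3 z 0.267 F [-0.4 -0.5 -1.4] w 0.008
[-0.08 -0.29 -0.23  2.   -0.01  1.23 -0.24]
```

View pics/s6.png

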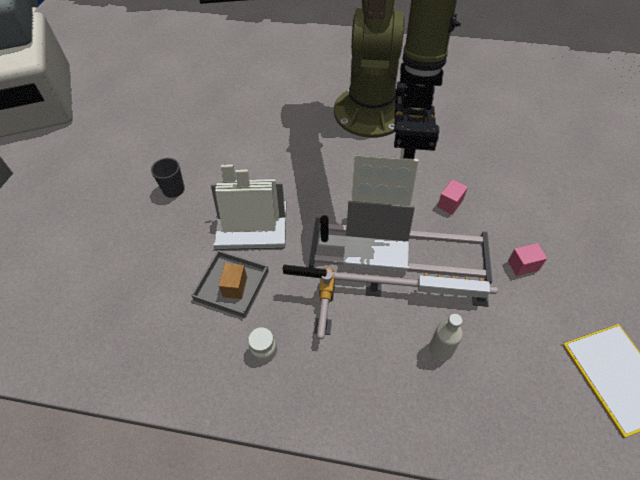

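The scene view shows the plate (383,180) held above the carriage backboard (378,222), the rack plates still leaning, and the carton in the tray (233,281). Lower it.

```bash
python3 -m pendant '[0,0,0,0.014,0.02,0.03,-1, 0,0,0,0.014,0.02,0.15,-1, 0,0,0,0.014,0.02,0.27,-1, 0,0,0,0.014,0.02,0.38,-1, 0,0,0,0.014,0.02,0.43,-1]'; python3 -m pendant '[0,0,0,0,0,0.015,-1, 0,0,0,0,0,0.03,-1, 0,0,0,0,0,0.04,-1]'
python3 - <<'E'
from h import *
plan(*place(3,.014,up=.0)); print(pose()[0])
E
```

```text
t: 20.55
position: [0.4615, 0.1097, 0.1628]
eef_rot: [2.934, 0.003, 1.619]
ft_force: [-0.9, -0.2, -1.0]
width: 0.0078
grasp_force: 25.0
t: 20.85
position: [0.4652, 0.1124, 0.1573]
eef_rot: [2.927, 0.002, 1.622]
ft_force: [0.1, 0.3, -1.7]
width: 0.0078
grasp_force: 25.0
calls 1 row [0.003, 0.003, -0.006, 0.017, -0.021, 0.019] dist 8 ang 0.7 z 0.1573 F [ 0.1  0.3 -1.7] w 0.0078
[0.46517395 0.11244802 0.15728154]
```

```bash
python3 -m pendant '[0,0,0,0.01,-0.02,0.01,-1, 0,0,0,0.01,-0.03,0.02,-1, 0,0,0,0.01,-0.03,0.028,-1]'; python3 -m pendant '[0,0,0,0,-0.01,0.004,-1, 0,0,0,0,-0.01,0.004,-1]'; python3 -c "
from h import *
plan(*place(3,.010)); print(pose()[0])"
```

```text
t: 21.15
position: [0.4592, 0.1158, 0.1503]
eef_rot: [2.925, 0.002, 1.624]
ft_force: [-6.7, 0.0, 17.6]
width: 0.0077
grasp_force: 25.1
t: 21.35
position: [0.4579, 0.1157, 0.1501]
eef_rot: [2.923, 0.002, 1.624]
ft_force: [-4.9, -0.1, 13.5]
width: 0.0079
grasp_force: 25.0
calls 1 row [0.006, 0.002, -0.005, 0.002, -0.003, -0.006] dist 2 ang 0.7 z 0.1501 F [-4.9 -0.1 13.5] w 0.0079
[0.45793283 0.1157013  0.15010202]
```

```bash
python3 -m pendant '[0,0,0,0,0,0,-0.5, 0,0,0,0,0,0,-0.5, 0,0,0,0,0,0,0, 0,0,0,0,0,0,0, 0,0,0,0,0,-0.02,0]'; python3 -m pendant '[0,0,0,0,0,-0.06,0, 0,0,0,0,0,-0.18,0, 0,0,0,0,0,-0.32,0, 0,0,0,0,0,-0.5,0]'
python3 - <<'E'
from h import *
print(pose()[2]['q'].round(2))
plan(*grasp(2,up=.12))
f=snap("scene","s7.png")
a=cv2.resize(f["img"][150:280,200:330],None,fx=3,fy=3,interpolation=cv2.INTER_CUBIC);b=cv2.resize(f["img"][150:280,310:440],None,fx=3,fy=3,interpolation=cv2.INTER_CUBIC)
cv2.imwrite('pics/s7c.png',np.hstack([a,b]))
E
```

```text
t: 21.85
position: [0.4543, 0.1144, 0.1504]
eef_rot: [2.931, 0.003, 1.623]
ft_force: [0.2, -0.2, 0.6]
width: 0.0374
grasp_force: 0.0
t: 22.25
position: [0.4289, 0.113, 0.2733]
eef_rot: [2.933, 0.004, 1.621]
ft_force: [1.2, 0.8, 3.5]
width: 0.0431
grasp_force: 0.0
[-0.18 -0.3  -0.15  1.99  0.02  1.25 -0.29]
calls 2 row [-0.004, 0.011, -0.043, -0.726, -0.041, 0.027] dist 364 ang 8.1 z 0.2733 F [1.2 0.8 3.5] w 0.0431
```

View pics/s7c.png

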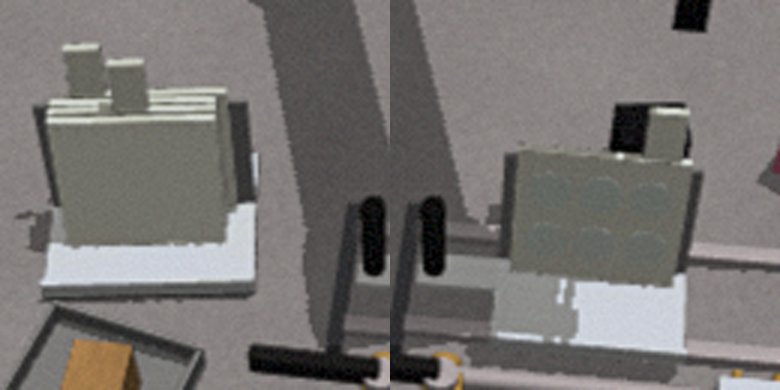

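The crop shows p3 leaning on the carriage backboard, roughly centred (600,215), feet on the floor. The rack still holds four leaning plates, with p1's tab at (82,70) and p2's at (127,85). Now p2.

```bash
python3 -m pendant '[0,0,-0.01,-0.15,0.02,0.01,0, 0,0.004,-0.02,-0.35,0.03,0.01,0, 0,0.01,-0.03,-0.55,0.0,0.01,0, -0.004,0.011,-0.043,-0.726,-0.03,0.01,0, -0.004,0.011,-0.043,-0.726,-0.03,0.01,0]' >/dev/null
python3 - <<'E'
from h import *
plan(*grasp(2,up=.12))
E
```

```text
calls 1 row [-0.005, 0.011, -0.051, -0.687, -0.109, 0.024] dist 174 ang 4.7 z 0.2687 F [0.4 0.1 0.4] w 0.0433
```

```bash
python3 -m pendant '[-0.005,0.011,-0.051,-0.18,-0.03,0.01,0, -0.005,0.011,-0.051,-0.36,-0.06,0.01,0, -0.005,0.011,-0.051,-0.55,-0.09,0.02,0, -0.005,0.011,-0.051,-0.687,-0.109,0.024,0, -0.005,0.011,-0.051,-0.687,-0.109,0.024,0]'
python3 - <<'E'
from h import *
plan(*grasp(2)); print(pose()[2]['q'].round(2))
f=snap("wrist","w7.png"); g=snap("scene")
for q in(f,g):
  for n in("plate1_tab","plate2_tab"): print(n,[(np.round(d["location"],3).tolist(),round(d["conf"],2)) for d in find_in(q,n)[:3]])
E
```

```text
t: 23.3
position: [0.4325, -0.2472, 0.2565]
eef_rot: [2.922, -0.0, 1.767]
ft_force: [0.2, 0.4, -0.5]
width: 0.0435
grasp_force: 0.0
calls 1 row [-0.0, -0.001, 0.004, -0.012, -0.013, 0.475] dist 119 ang 0.3 z 0.2565 F [ 0.2  0.4 -0.5] w 0.0435
[ 0.42 -0.14  0.14  1.9  -0.14  1.23  0.8 ]
plate1_tab [([0.438, -0.249, 0.131], 0.69)]
plate2_tab [([0.453, -0.242, 0.133], 0.69), ([0.634, -0.25, 0.003], 0.25)]
plate1_tab [([0.442, -0.274, 0.126], 0.66)]
plate2_tab [([0.458, -0.246, 0.132], 0.86), ([0.798, -0.123, 0.062], 0.68), ([0.636, -0.067, 0.099], 0.57)]
```

View pics/w7.png

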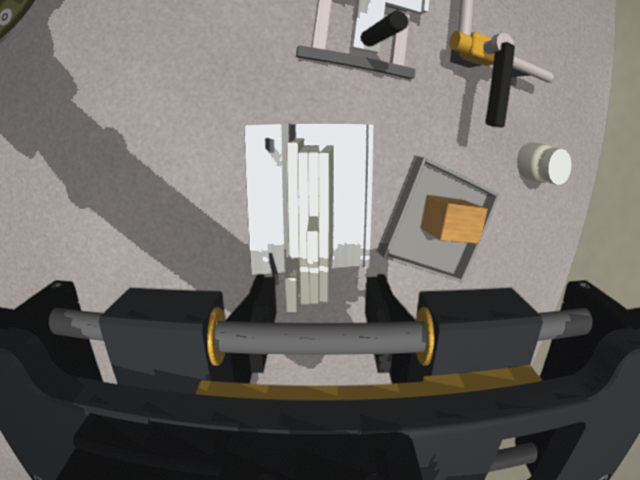

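The p2 tab (313,250) is slightly left of the centre column and p1 is behind it. Descend and grasp.

```bash
python3 -m pendant '[0,0,0,-0.01,-0.016,0.15,0, 0,0,0,-0.01,-0.016,0.3,0, 0,0,0,-0.01,-0.016,0.42,0, 0,0,0,-0.01,-0.016,0.475,0, 0,0,0,-0.01,-0.016,0.475,0]'>/dev/null; python3 -m pendant '[0,0,0,0,0,0,-1, 0,0,0,0,0,0,-1, 0,0,0,0,0,0,-1, 0,0,0,0,0,0,-1, 0,0,0,0,0,0,-1]';python3 -m pendant '[0,0,0,0,0,0,-1, 0,0,0,0,0,0,-1]'; python3 -m pendant '[0,0,0,0,0,-0.04,-1, 0,0,0,0,0,-0.12,-1, 0,0,0,0,0,-0.24,-1, 0,0,0,0,0,-0.36,-1, 0,0,0,0,0,-0.48,-1]'; python3 -m pendant '[0,0,0,0,0,-0.06,-1, 0,0,0,-0.01,0.06,-0.12,-1, 0,0,0,-0.016,0.107,-0.12,-1, 0,0,0,-0.016,0.107,-0.12,-1]'
python3 - <<'E'
from h import *
plan(*place(2,.022,up=.12)); print(pose()[2]['q'].round(2))
E
```

```text
t: 24.6
position: [0.4559, -0.2404, 0.1409]
eef_rot: [2.92, -0.001, 1.774]
ft_force: [-1.1, -1.4, 0.5]
width: 0.0114
grasp_force: 0.1
t: 24.8
position: [0.4556, -0.2402, 0.1402]
eef_rot: [2.921, -0.001, 1.774]
ft_force: [-0.1, -0.7, 0.2]
width: 0.0078
grasp_force: 25.0
t: 25.3
position: [0.4295, -0.2456, 0.2589]
eef_rot: [2.921, -0.001, 1.775]
ft_force: [0.5, -0.4, -1.2]
width: 0.0077
grasp_force: 25.0
t: 25.7
position: [0.4515, -0.2449, 0.2927]
eef_rot: [2.92, -0.001, 1.777]
ft_force: [-0.8, 0.5, -1.9]
width: 0.0079
grasp_force: 25.0
calls 2 row [0.004, -0.01, 0.045, 0.625, 0.107, 0.074] dist 319 ang 8.3 z 0.2927 F [-0.8  0.5 -1.9] w 0.0079
[ 0.41 -0.12  0.13  1.81 -0.14  1.29  0.78]
```

```bash
python3 -m pendant '[0,0,0.01,0.08,0.01,0,-1, 0,-0.002,0.02,0.24,0.03,0.01,-1, 0,-0.005,0.03,0.42,0.06,0.015,-1, 0.003,-0.009,0.042,0.6,0.1,0.02,-1]' >/dev/null
python3 - <<'E'
from h import *
plan(*place(2,.022,up=.12))
E
```

```text
calls 1 row [0.002, -0.011, 0.045, 0.655, 0.08, 0.111] dist 167 ang 4.1 z 0.2914 F [ 1.9  0.6 -0.9] w 0.0079
```

```bash
python3 -m pendant '[0,0,0.01,0.18,0.01,0.01,-1, 0,-0.002,0.03,0.36,0.03,0.02,-1, 0,-0.01,0.045,0.5,0.06,0.05,-1, 0.002,-0.011,0.045,0.61,0.08,0.1,-1, 0.002,-0.011,0.045,0.655,0.08,0.111,-1]'
python3 - <<'E'
from h import *
plan(*place(2,.023,up=.0)); print(pose()[2]['q'].round(2))
E
```

```text
t: 26.6
position: [0.4457, 0.0755, 0.2681]
eef_rot: [2.934, 0.0, 1.64]
ft_force: [-0.1, 0.4, -1.2]
width: 0.008
grasp_force: 25.0
calls 1 row [-0.001, -0.001, 0.005, -0.009, 0.008, 0.479] dist 120 ang 0.4 z 0.2681 F [-0.1  0.4 -1.2] w 0.008
[ 0.01 -0.28 -0.22  1.99 -0.03  1.23 -0.13]
```

```bash
python3 -m pendant '[0,0,0,-0.009,0.008,0.03,-1, 0,0,0,-0.009,0.008,0.15,-1, 0,0,0,-0.009,0.008,0.27,-1, 0,0,0,-0.009,0.008,0.38,-1, 0,0,0,-0.009,0.008,0.43,-1]'>/dev/null; python3 -m pendant '[0,0,0,0,0,0.015,-1, 0,0,0,0,0,0.025,-1, 0,0,0,0,0,0.03,-1]'
python3 - <<'E'
from h import *
plan(*place(2,.022,up=.0)); print(pose()[0])
E
```

```text
t: 27.4
position: [0.4748, 0.0712, 0.1598]
eef_rot: [2.927, 0.0, 1.634]
ft_force: [-0.5, 0.3, -1.3]
width: 0.0078
grasp_force: 25.0
calls 1 row [0.003, 0.0, 0.001, 0.016, -0.019, 0.03] dist 10 ang 0.3 z 0.1598 F [-0.5  0.3 -1.3] w 0.0078
[0.47481596 0.07120826 0.15980932]
```

```bash
python3 -m pendant '[0,0,0,0.01,-0.012,0.015,-1, 0,0,0,0.016,-0.018,0.028,-1, 0,0,0,0.016,-0.018,0.036,-1]'; python3 -m pendant '[0,0,0,0,0,0,-1, 0,0,0,0,0,0,-1]'; python3 -c "
from h import *
plan(*place(2,.022)); print(pose()[0])"
```

```text
t: 27.7
position: [0.4731, 0.0759, 0.1523]
eef_rot: [2.924, 0.001, 1.635]
ft_force: [-6.7, -1.4, 21.9]
width: 0.0079
grasp_force: 25.1
t: 27.9
position: [0.4728, 0.0758, 0.1523]
eef_rot: [2.924, 0.001, 1.635]
ft_force: [-4.8, -1.4, 12.7]
width: 0.008
grasp_force: 25.1
calls 1 row [0.005, 0.0, 0.001, -0.003, -0.006, 0.002] dist 2 ang 0.4 z 0.1523 F [-4.8 -1.4 12.7] w 0.008
[0.4727961  0.07581041 0.15230642]
```

```bash
python3 -m pendant '[0,0,0,0,0,0,-0.5, 0,0,0,0,0,0,-0.5, 0,0,0,0,0,0,0, 0,0,0,0,0,0,0, 0,0,0,0,0,-0.02,0]'>/dev/null; python3 -m pendant '[0,0,0,0,0,-0.06,0, 0,0,0,0,0,-0.18,0, 0,0,0,0,0,-0.32,0, 0,0,0,0,0,-0.47,0]'
python3 - <<'E'
from h import *
print(pose()[2]['q'].round(2))
plan(*grasp(1,up=.12))
f=snap("scene","s8.png")
for n in("plate1_mid","plate2_mid","plate3_mid","plate1_tab","blank1_mid"): print(n,[(np.round(d["location"],3).tolist(),round(d["conf"],2)) for d in find_in(f,n)[:3]])
E
```

```text
t: 28.8
position: [0.4446, 0.0737, 0.2696]
eef_rot: [2.93, 0.0, 1.634]
ft_force: [1.0, 0.0, 0.3]
width: 0.0436
grasp_force: 0.0
[ 0.01 -0.29 -0.21  1.99 -0.03  1.23 -0.13]
calls 2 row [-0.003, 0.009, -0.039, -0.719, -0.101, 0.007] dist 363 ang 7.3 z 0.2696 F [1.  0.  0.3] w 0.0436
plate1_mid [([0.443, -0.272, 0.13], 0.98)]
plate2_mid [([0.64, -0.064, 0.096], 0.75), ([0.484, 0.075, 0.092], 0.62), ([0.439, -0.272, 0.132], 0.35)]
plate3_mid [([0.451, 0.117, 0.143], 0.57)]
plate1_tab [([0.441, -0.272, 0.132], 0.63)]
blank1_mid [([0.454, -0.241, 0.132], 0.78)]
```

```bash
python3 -m pendant '[0,0,-0.01,-0.15,0.0,0.01,0, 0,0.004,-0.02,-0.35,-0.02,0.01,0, 0,0.01,-0.03,-0.55,-0.06,0.01,0, -0.004,0.011,-0.039,-0.719,-0.1,0.01,0, -0.004,0.011,-0.039,-0.719,-0.1,0.01,0]' >/dev/null
python3 - <<'E'
from h import *
plan(*grasp(1,up=.12))
E
```

```text
calls 1 row [-0.003, 0.008, -0.047, -0.688, -0.127, -0.017] dist 175 ang 4.3 z 0.2589 F [-0.2 -0.1 -0.5] w 0.0434
```

```bash
python3 -m pendant '[-0.003,0.008,-0.047,-0.18,-0.03,-0.03,0, -0.003,0.008,-0.047,-0.36,-0.06,-0.03,0, -0.003,0.008,-0.047,-0.55,-0.1,-0.02,0, -0.003,0.008,-0.047,-0.688,-0.127,-0.017,0, -0.003,0.008,-0.047,-0.688,-0.127,-0.017,0]'
python3 - <<'E'
from h import *
plan(*grasp(1)); print(pose()[2]['q'].round(2))
f=snap("wrist","w8.png")
cv2.imwrite('pics/w8c.png',cv2.resize(f["img"][100:340,200:440],None,fx=2.4,fy=2.4,interpolation=cv2.INTER_CUBIC))
E
```

```text
t: 30.1
position: [0.4213, -0.2861, 0.2555]
eef_rot: [2.922, -0.0, 1.765]
ft_force: [-0.4, 0.2, 0.5]
width: 0.0435
grasp_force: 0.0
calls 1 row [0.0, -0.001, 0.003, -0.007, -0.011, 0.477] dist 119 ang 0.3 z 0.2555 F [-0.4  0.2  0.5] w 0.0435
[ 0.35 -0.12  0.29  1.88 -0.14  1.23  0.87]
```

View pics/w8c.png

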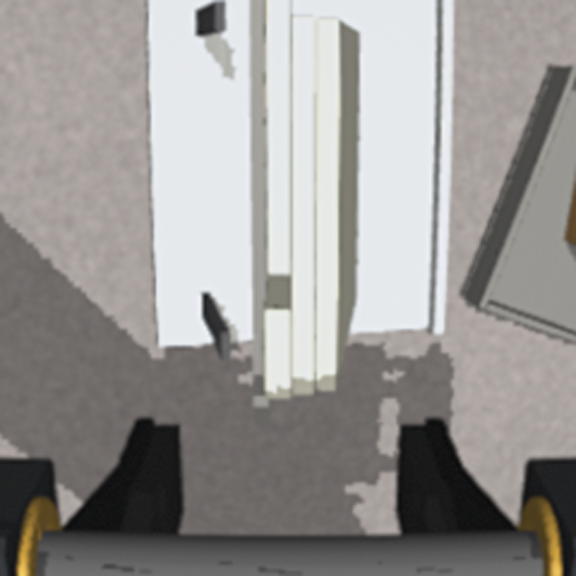

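p1's tab is at crop (278,292), about 5 px left of the finger midline, much as p2 was. The two plain plates are in front of it. Grasp it.

```bash
python3 -m pendant '[0,0,0,-0.007,-0.014,0.15,0, 0,0,0,-0.007,-0.014,0.3,0, 0,0,0,-0.007,-0.014,0.42,0, 0,0,0,-0.007,-0.014,0.475,0, 0,0,0,-0.007,-0.014,0.475,0]'>/dev/null; python3 -m pendant '[0,0,0,0,0,0,-1, 0,0,0,0,0,0,-1, 0,0,0,0,0,0,-1, 0,0,0,0,0,0,-1, 0,0,0,0,0,0,-1]';python3 -m pendant '[0,0,0,0,0,0,-1, 0,0,0,0,0,0,-1]'; python3 -m pendant '[0,0,0,0,0,-0.04,-1, 0,0,0,0,0,-0.12,-1, 0,0,0,0,0,-0.24,-1, 0,0,0,0,0,-0.36,-1, 0,0,0,0,0,-0.48,-1]'; python3 -m pendant '[0,0,0,0,0,-0.06,-1, 0,0,0,-0.01,0.08,-0.12,-1, 0,0,0,-0.016,0.15,-0.12,-1, 0,0,0,-0.016,0.15,-0.12,-1]'
python3 - <<'E'
from h import *
plan(*place(1,.033,up=.12)); print(pose()[2]['q'].round(2))
E
```

```text
t: 31.15
position: [0.446, -0.2793, 0.1417]
eef_rot: [2.917, 0.001, 1.772]
ft_force: [-0.2, -0.4, 0.5]
width: 0.0113
grasp_force: 0.2
t: 31.35
position: [0.4458, -0.2791, 0.1411]
eef_rot: [2.918, 0.001, 1.772]
ft_force: [-0.5, -0.5, 0.0]
width: 0.0079
grasp_force: 24.9
t: 31.85
position: [0.4191, -0.2842, 0.2596]
eef_rot: [2.918, 0.0, 1.773]
ft_force: [-0.1, -0.0, -1.7]
width: 0.008
grasp_force: 24.9
t: 32.25
position: [0.452, -0.2812, 0.2972]
eef_rot: [2.916, 0.002, 1.775]
ft_force: [0.3, -0.4, -0.5]
width: 0.0076
grasp_force: 25.0
calls 2 row [0.005, -0.009, 0.044, 0.611, 0.127, 0.086] dist 315 ang 8.2 z 0.2972 F [ 0.3 -0.4 -0.5] w 0.0076
[ 0.33 -0.09  0.27  1.77 -0.14  1.3   0.84]
```

```bash
python3 -m pendant '[0,0,0.01,0.08,0.01,0,-1, 0,-0.002,0.02,0.24,0.04,0.01,-1, 0,-0.005,0.03,0.42,0.08,0.015,-1, 0.003,-0.009,0.042,0.6,0.12,0.02,-1]' >/dev/null
python3 - <<'E'
from h import *
plan(*place(1,.033,up=.12))
E
```

```text
calls 1 row [0.005, -0.01, 0.043, 0.63, 0.104, 0.138] dist 163 ang 4.0 z 0.2969 F [ 1.1 -0.1 -1.1] w 0.0078
```

```bash
python3 -m pendant '[0,0,0.01,0.18,0.02,0.01,-1, 0,-0.002,0.03,0.36,0.05,0.02,-1, 0,-0.01,0.043,0.5,0.08,0.05,-1, 0.005,-0.01,0.043,0.59,0.1,0.12,-1, 0.005,-0.01,0.043,0.63,0.104,0.138,-1]'
python3 - <<'E'
from h import *
plan(*place(1,.034,up=.0)); print(pose()[2]['q'].round(2))
E
```

```text
t: 33.15
position: [0.4596, 0.0335, 0.2676]
eef_rot: [2.934, 0.001, 1.639]
ft_force: [-0.8, -0.7, -1.9]
width: 0.0077
grasp_force: 25.0
calls 1 row [-0.001, -0.0, 0.004, -0.005, 0.007, 0.477] dist 119 ang 0.4 z 0.2676 F [-0.8 -0.7 -1.9] w 0.0077
[ 0.17 -0.27 -0.26  1.97 -0.07  1.22  0.  ]
```

```bash
python3 -m pendant '[0,0,0,-0.005,0.007,0.03,-1, 0,0,0,-0.005,0.007,0.15,-1, 0,0,0,-0.005,0.007,0.27,-1, 0,0,0,-0.005,0.007,0.38,-1, 0,0,0,-0.005,0.007,0.43,-1]'>/dev/null; python3 -m pendant '[0,0,0,0,0,0.015,-1, 0,0,0,0,0,0.025,-1, 0,0,0,0,0,0.03,-1]'
python3 - <<'E'
from h import *
plan(*place(1,.033,up=.0)); print(pose()[0])
E
```

```text
t: 33.95
position: [0.4878, 0.0314, 0.1586]
eef_rot: [2.928, 0.001, 1.635]
ft_force: [-0.2, 0.3, -1.2]
width: 0.0082
grasp_force: 25.0
calls 1 row [0.002, 0.0, 0.002, 0.011, -0.016, 0.026] dist 8 ang 0.2 z 0.1586 F [-0.2  0.3 -1.2] w 0.0082
[0.48779926 0.03138668 0.15857197]
```

```bash
python3 -m pendant '[0,0,0,0.01,-0.01,0.012,-1, 0,0,0,0.011,-0.016,0.022,-1, 0,0,0,0.011,-0.016,0.03,-1]'; python3 -m pendant '[0,0,0,0,0,0,-1, 0,0,0,0,0,0,-1]'; python3 -c "
from h import *
plan(*place(1,.033)); print(pose()[0])"
```

```text
t: 34.25
position: [0.4868, 0.0345, 0.1531]
eef_rot: [2.924, 0.002, 1.636]
ft_force: [-7.9, -1.1, 23.2]
width: 0.0079
grasp_force: 25.1
t: 34.45
position: [0.4865, 0.0345, 0.1532]
eef_rot: [2.925, 0.001, 1.636]
ft_force: [-6.1, -0.6, 15.2]
width: 0.0078
grasp_force: 25.1
calls 1 row [0.004, 0.0, 0.002, -0.002, -0.007, 0.005] dist 2 ang 0.4 z 0.1532 F [-6.1 -0.6 15.2] w 0.0078
[0.48651486 0.03450801 0.15316816]
```

```bash
python3 -m pendant '[0,0,0,0,0,0,-0.5, 0,0,0,0,0,0,-0.5, 0,0,0,0,0,0,0, 0,0,0,0,0,0,0, 0,0,0,0,0,-0.02,0]'>/dev/null; python3 -m pendant '[0,0,0,0,0,-0.06,0, 0,0,0,0,0,-0.18,0, 0,0,0,0,0,-0.32,0, 0,0,0,0,0,-0.42,0]'
python3 - <<'E'
from h import *
import pickle
c=pickle.load(open('cal.pkl','rb'))
print('bar',tri([(c["top"],200,228),(c["scene"],455,285)]))
plan([.4993,-.048,.2],[np.pi,0,np.pi/2+CYAW])
f=snap("scene")
for n in("plate1_mid","plate2_mid","plate3_mid","plate1_tab","plate2_tab","plate3_tab","blank1_mid","blank2_mid","carton_mid","carriage_post"): print(n,[(np.round(d["location"],3).tolist(),round(d["conf"],2)) for d in find_in(f,n)[:2]])
E
```

```text
t: 35.35
position: [0.4616, 0.033, 0.2591]
eef_rot: [2.928, 0.001, 1.636]
ft_force: [1.1, -0.2, -0.1]
width: 0.0433
grasp_force: 0.0
bar [0.5946644  0.25246545 0.05818808]
calls 1 row [0.136, 0.0, 0.002, -0.333, 0.076, 0.259] dist 107 ang 12.2 z 0.2591 F [ 1.1 -0.2 -0.1] w 0.0433
plate1_mid [([0.49, 0.066, 0.093], 0.67)]
plate2_mid [([0.465, 0.071, 0.149], 0.75)]
plate3_mid [([0.449, 0.117, 0.154], 0.53)]
plate1_tab [([0.486, 0.064, 0.095], 0.91)]
plate2_tab [([0.464, 0.066, 0.15], 0.92)]
plate3_tab [([0.451, 0.114, 0.153], 0.94)]
blank1_mid [([0.447, -0.238, 0.128], 0.63)]
blank2_mid [([0.474, -0.245, 0.076], 0.93), ([0.64, -0.066, 0.097], 0.19)]
carton_mid [([0.664, -0.227, 0.059], 0.73), ([0.335, 0.245, 0.053], 0.73)]
carriage_post [([0.52, 0.058, 0.023], 0.48)]
```

All three plates are on the carriage and both blanks are in the rack. Next, slide it home by the post, with the gripper turned so its body stays clear of the plates.

```bash
python3 -m pendant '[0.03,0,0,-0.15,0.02,0,0, 0.08,0,0,-0.3,0.05,0.05,0, 0.136,0,0.002,-0.333,0.076,0.2,0, 0.136,0,0.002,-0.333,0.076,0.259,0, 0.136,0,0.002,-0.333,0.076,0.259,0]'
python3 - <<'E'
from h import *
plan([.4993,-.048,.0735],[np.pi,0,np.pi/2+CYAW])
E
```

```text
t: 36.4
position: [0.4973, -0.0475, 0.1935]
eef_rot: [-3.132, -0.002, 1.633]
ft_force: [-0.7, -0.2, 0.3]
width: 0.0441
grasp_force: 0.0
calls 1 row [-0.006, -0.001, 0.0, -0.003, 0.013, 0.48] dist 120 ang 0.6 z 0.1935 F [-0.7 -0.2  0.3] w 0.0441
```

```bash
python3 -m pendant '[0,0,0,-0.003,0.01,0.15,0, 0,0,0,-0.003,0.01,0.3,0, 0,0,0,-0.003,0.01,0.4,0, 0,0,0,-0.003,0.01,0.48,0, 0,0,0,-0.003,0.01,0.48,0]' 40; python3 -m pendant '[0,0,0,0,0,0,-1, 0,0,0,0,0,0,-1, 0,0,0,0,0,0,-1, 0,0,0,0,0,0,-1, 0,0,0,0,0,0,-1]'
python3 - <<'E'
from h import *
p,r,s=pose(); print(p)
plan(p+[-.17*np.sin(CYAW),.17*np.cos(CYAW),0],r)
E
```

```text
t: 36.9
position: [0.4991, -0.0479, 0.0769]
eef_rot: [-3.137, 0.0, 1.634]
ft_force: [0.2, -0.2, 0.8]
width: 0.0435
grasp_force: 0.0
t: 37.4
position: [0.5003, -0.0489, 0.0785]
eef_rot: [-3.137, 0.001, 1.633]
ft_force: [-5.6, -1.0, 7.9]
width: 0.019
grasp_force: 40.0
[ 0.50029696 -0.04893078  0.07854891]
calls 1 row [0.0, 0.0, 0.0, 0.68, -0.0, -0.0] dist 170 ang 0.0 z 0.0785 F [-5.6 -1.   7.9] w 0.019
```

```bash
python3 -m pendant '[0,0,0,0.01,0,0,-1, 0,0,0,0.03,0,0,-1, 0,0,0,0.06,0,0,-1, 0,0,0,0.1,0,0,-1, 0,0,0,0.14,0,0,-1]';python3 -m pendant '[0,0,0,0.04,0,0,-1, 0,0,0,0.08,0,0,-1, 0,0,0,0.12,0,0,-1, 0,0,0,0.16,0,0,-1, 0,0,0,0.2,0,0,-1]';python3 -m pendant '[0,0,0,0.04,0,0,-1, 0,0,0,0.08,0,0,-1, 0,0,0,0.12,0,0,-1, 0,0,0,0.16,0,0,-1, 0,0,0,0.2,0,0,-1]';python3 -m pendant '[0,0,0,0.03,0,0,-1, 0,0,0,0.06,0,0,-1, 0,0,0,0.08,0,0,-1, 0,0,0,0.1,0,0,-1, 0,0,0,0.12,0,0,-1]'
```

```text
t: 37.9
position: [0.4981, -0.0154, 0.0786]
eef_rot: [-3.137, 0.002, 1.631]
ft_force: [-5.1, -1.8, 7.7]
width: 0.0189
grasp_force: 40.0
t: 38.4
position: [0.4947, 0.0349, 0.0785]
eef_rot: [-3.136, 0.002, 1.632]
ft_force: [-6.1, -3.7, 8.8]
width: 0.0194
grasp_force: 40.0
t: 38.9
position: [0.4914, 0.0849, 0.0785]
eef_rot: [-3.136, 0.003, 1.632]
ft_force: [-7.6, -2.9, 9.8]
width: 0.0189
grasp_force: 40.0
t: 39.4
position: [0.4894, 0.1151, 0.0785]
eef_rot: [-3.136, 0.002, 1.633]
ft_force: [-8.2, -2.1, 11.4]
width: 0.0194
grasp_force: 40.0
```

```bash
python3 -m pendant '[0,0,0,0.01,0,0,-1, 0,0,0,0.02,0,0,-1, 0,0,0,0.03,0,0,-1, 0,0,0,0.04,0,0,-1, 0,0,0,0.04,0,0,-1]';python3 -c "
from h import *
print(pose()[2]['ft_force'])"; python3 -m pendant '[0,0,0,0.015,0,0,-1, 0,0,0,0.03,0,0,-1, 0,0,0,0.03,0,0,-1]'
```

```text
t: 39.9
position: [0.4891, 0.1197, 0.0785]
eef_rot: [-3.134, 0.009, 1.63]
ft_force: [-8.2, -13.0, 13.4]
width: 0.0188
grasp_force: 40.0
[ -8.22191301 -12.95386902  13.40676537]
t: 40.2
position: [0.4891, 0.1198, 0.0785]
eef_rot: [-3.133, 0.019, 1.626]
ft_force: [-8.4, -26.7, 18.4]
width: 0.019
grasp_force: 40.0
```

Firm home stop. I'll release and go to the valve.

```bash
python3 -m pendant '[0,0,0,-0.02,0,0,0, 0,0,0,-0.03,0,0,0, 0,0,0,-0.03,0,0,0, 0,0,0,-0.03,0,0,0]'; python3 -m pendant '[0,0,0,0,0,-0.15,0, 0,0,0,0,0,-0.3,0, 0,0,0,0,0,-0.45,0, 0,0,0,0,0,-0.5,0]'
python3 - <<'E'
from h import *
p,o=valve(-86.4); p[2]=.2; plan(p,o)
f=snap("top"); 
for n in("carriage_bed","carriage_post","plate1_tab","plate2_tab","plate3_tab","valve_grip"): print(n,[(np.round(d["location"],3).tolist(),round(d["conf"],2)) for d in find_in(f,n)[:3]])
E
```

```text
t: 40.6
position: [0.4904, 0.127, 0.0775]
eef_rot: [-3.14, -0.0, 1.634]
ft_force: [-0.4, -0.4, 0.7]
width: 0.0402
grasp_force: 0.0
t: 41.0
position: [0.4926, 0.1277, 0.2066]
eef_rot: [3.137, -0.001, 1.634]
ft_force: [0.3, 0.1, -0.3]
width: 0.0434
grasp_force: 0.0
calls 2 row [0.001, -0.0, 0.0, -0.454, 0.253, 0.014] dist 260 ang 0.3 z 0.2066 F [ 0.3  0.1 -0.3] w 0.0434
carriage_bed [([0.488, 0.11, 0.033], 0.6), ([0.712, 0.232, 0.094], 0.54)]
carriage_post [([0.586, -0.005, 0.026], 0.65), ([0.631, -0.06, 0.103], 0.63), ([0.708, 0.232, 0.097], 0.53)]
plate1_tab [([0.488, 0.111, 0.036], 0.63)]
plate2_tab [([0.588, -0.004, 0.025], 0.73)]
plate3_tab []
valve_grip [([0.628, -0.058, 0.103], 0.63)]
```

```bash
python3 -m pendant '[0,0,0,-0.15,0.08,0,0, 0,0,0,-0.3,0.16,0,0, 0,0,0,-0.454,0.253,0.01,0, 0,0,0,-0.454,0.253,0.01,0]'>/dev/null;python3 -m pendant '[0,0,0,-0.15,0.08,0,0, 0,0,0,-0.3,0.16,0,0, 0,0,0,-0.44,0.253,0.01,0, 0,0,0,-0.44,0.253,0.01,0]'
python3 - <<'E'
from h import *
plan(*valve(-86.4,z=.074)); print(pose()[2]['q'].round(2))
E
```

```text
t: 42.15
position: [0.6313, -0.0963, 0.1941]
eef_rot: [-3.136, 0.003, 1.625]
ft_force: [0.4, -0.1, 0.4]
width: 0.0437
grasp_force: 0.0
calls 1 row [-0.004, 0.002, -0.006, 0.024, 0.013, 0.48] dist 120 ang 0.6 z 0.1941 F [ 0.4 -0.1  0.4] w 0.0437
[ 0.22  0.32 -0.14  1.51  0.05  1.32  0.13]
```

```bash
python3 -m pendant '[0,0,0,0.024,0.013,0.15,0, 0,0,0,0.024,0.013,0.3,0, 0,0,0,0.024,0.013,0.42,0, 0,0,0,0.024,0.013,0.48,0, 0,0,0,0.024,0.013,0.48,0]' 15; python3 -m pendant '[0,0,0,0,0,0,-1, 0,0,0,0,0,0,-1, 0,0,0,0,0,0,-1, 0,0,0,0,0,0,-1, 0,0,0,0,0,0,-1]'; python3 -m pendant '[0,0,0.089,0.0025,-0.036,0,-1, 0,0,0.178,0.01,-0.072,0,-1, 0,0,0.267,0.0225,-0.106,0,-1, 0,0,0.356,0.0395,-0.138,0,-1, 0,0,0.444,0.061,-0.167,0,-1]'; python3 -c "
from h import *
plan(*valve(-86.4-40,z=.0762))"
```

```text
t: 42.65
position: [0.6309, -0.0822, 0.0739]
eef_rot: [-3.133, -0.001, 1.634]
ft_force: [-0.3, -0.1, -0.1]
width: 0.0435
grasp_force: 0.0
t: 43.15
position: [0.6347, -0.0833, 0.0784]
eef_rot: [3.141, 0.001, 1.632]
ft_force: [0.9, -0.7, 0.9]
width: 0.0145
grasp_force: 15.0
t: 43.65
position: [0.5948, -0.0693, 0.0785]
eef_rot: [3.136, -0.005, 0.929]
ft_force: [12.1, 1.8, -6.4]
width: 0.0147
grasp_force: 15.2
calls 1 row [0.003, -0.003, -0.004, -0.038, 0.008, 0.009] dist 10 ang 0.5 z 0.0785 F [12.1  1.8 -6.4] w 0.0147
```

```bash
python3 -m pendant '[0,0,0.089,0.0,-0.031,0,-1, 0,0,0.178,0.006,-0.062,0,-1, 0,0,0.267,0.016,-0.091,0,-1, 0,0,0.356,0.03,-0.119,0,-1, 0,0,0.444,0.048,-0.144,0,-1]'; python3 -c "
from h import *
plan(*valve(-179.4,r=.058,z=.0785));print(pose()[2]['moment'])"
```

```text
t: 44.15
position: [0.5742, -0.0369, 0.0786]
eef_rot: [3.141, -0.01, 0.234]
ft_force: [14.4, 3.9, -8.7]
width: 0.0144
grasp_force: 15.0
calls 1 row [-0.0, -0.006, 0.142, -0.001, -0.044, 0.0] dist 11 ang 12.8 z 0.0786 F [14.4  3.9 -8.7] w 0.0144
[ 0.7069197  -2.79639928  0.19861706]
```

```bash
python3 -m pendant '[0,0,0.05,0,-0.015,0,-1, 0,0,0.1,0,-0.03,0,-1, 0,0,0.15,0.001,-0.046,0,-1, 0,0,0.15,0.001,-0.046,0,-1]'; python3 -m pendant '[0,0,0.04,0,-0.012,0,-1, 0,0,0.05,0,-0.016,0,-1, 0,0,0.05,0,-0.016,0,-1]'; python3 -c "
from h import *
print(pose()[2]['moment'])"
```

```text
t: 44.55
position: [0.5721, -0.0264, 0.0786]
eef_rot: [-3.141, -0.01, 0.004]
ft_force: [14.0, 2.3, -8.5]
width: 0.0146
grasp_force: 15.1
t: 44.85
position: [0.5717, -0.0263, 0.0787]
eef_rot: [3.139, -0.01, -0.076]
ft_force: [12.8, -3.2, -6.9]
width: 0.016
grasp_force: 16.3
[-0.95579734 -2.42160905  0.43264447]
```

```bash
python3 -m pendant '[0,0,0,0,0,0,0, 0,0,0,0,0,0,0, 0,0,0,0,0,0,0, 0,0,0,0,0,0,0]'; python3 -m pendant '[0,0,0,0,0,-0.15,0, 0,0,0,0,0,-0.3,0, 0,0,0,0,0,-0.45,0, 0,0,0,0,0,-0.6,0]'
python3 - <<'E'
from h import *
f=snap("top","t9.png"); w=snap("wrist","w9.png"); s=snap("scene","s9.png")
for n in("plate1_tab","plate2_tab","plate3_tab","blank1_mid","blank2_mid","carton_mid","bottle","cup","jar","carriage_bed"): print(n,[(np.round(d["location"],3).tolist(),round(d["conf"],2)) for d in find_in(s,n)[:3]])
# handle angle from wrist image: dark elongated blob in the middle column
m=(cv2.cvtColor(w["img"],cv2.COLOR_BGR2GRAY)<55).astype(np.uint8); m[275:]=0
n,l,st,c=cv2.connectedComponentsWithStats(m)
E=w["extrinsics"]
def fish(u,v,z):
    d=np.array([u-w["cx"],v-w["cy"]]); r=np.hypot(*d); th=r/w["fx"]; q=E[:3,:3]@np.r_[d/r*np.sin(th),np.cos(th)]; return E[:3,3]+q*(z-E[2,3])/q[2]
for i in range(1,n):
    if st[i,4]>150:
        ys,xs=np.where(l==i); P=np.array([fish(x,y,.1)[:2] for x,y in zip(xs,ys)]); C=P.mean(0); U,S,V=np.linalg.svd(P-C,full_matrices=False); print(C.round(3),np.degrees(np.arctan2(V[0,1],V[0,0])).round(1),(S/np.sqrt(len(P))).round(4),st[i])
E
```

```text
t: 45.25
position: [0.5659, -0.0239, 0.0771]
eef_rot: [3.141, 0.003, -0.076]
ft_force: [0.4, 0.2, -0.1]
width: 0.039
grasp_force: 0.0
t: 45.65
position: [0.5662, -0.024, 0.2287]
eef_rot: [3.141, 0.003, -0.076]
ft_force: [0.5, 0.3, 0.9]
width: 0.0438
grasp_force: 0.0
plate1_tab [([0.48, 0.235, 0.093], 0.82)]
plate2_tab [([0.449, 0.233, 0.146], 0.75)]
plate3_tab [([0.507, 0.213, 0.023], 0.58), ([0.44, 0.28, 0.158], 0.54)]
blank1_mid [([0.444, -0.242, 0.127], 0.67)]
blank2_mid [([0.473, -0.246, 0.078], 0.6), ([0.48, 0.235, 0.095], 0.25)]
carton_mid [([0.663, -0.225, 0.06], 0.71), ([0.317, 0.243, 0.057], 0.61), ([0.488, 0.415, 0.05], 0.56)]
bottle [([0.739, 0.232, 0.098], 0.7)]
cup [([0.406, -0.473, 0.057], 0.69)]
jar [([0.8, -0.122, 0.063], 0.91)]
carriage_bed [([0.664, -0.226, 0.059], 0.64), ([0.509, 0.208, 0.022], 0.56), ([0.8, -0.12, 0.062], 0.52)]
[ 0.588 -0.026] -176.3 [0.0265 0.0035] [ 306  147   29  110 1615]
```

The handle reads −176.3°, which is fully open. All plates are standing, and the carton and bystanders are in place. Handing in.

```bash
python3 -c "
from rig import order
print(order.finish_job())"
```

```text
the job is handed in; nothing more can be done
None
```

The job is done and handed in, in the order asked: the carton is in the grey tray, all three tabbed plates lean on the carriage, and both plain plates still lean in the rack. The carriage is fully home, the valve is fully open again, and the bottle, cup and jar were left alone. The robot's clock stood at about 46 s of the 210 s allowed; `finish_job` returned no verdict.

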